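# Stack a valve body in the assembly jig and lock it with a T-bolt

### The arm

A 6-joint arm with a two-finger parallel gripper is mounted at the origin on the work surface. World frame = base frame: x ahead of the robot, y to its left, z up, the work surface at z = 0. Lengths are in mm, angles in degrees, forces in N, time in s.
With the tool pointing down it reaches from about 350 to 850 mm from the base axis. Payload 8.1 kg.
Tool frame: the origin (TCP) lies at the centre of the arm's flange, where the gripper is bolted on; the fingertips stand 173 mm ahead of it and the grasp point (between the pads) lies 155 mm ahead of it; z points along the fingers, y is the line along which they close (so a half turn about z gives the same grasp; the last joint's range is limited). The gripper opens to 85 mm and grips with 20 to 120 N. Pads are 22 mm wide; open, the fingers measure 114 mm over their backs; the gripper's body (76 mm by 85 mm) begins 54 mm behind the grasp point. The pads swing forward as they close: fully open they stand 13 mm farther back than shut.
Start: joints at [66.326, 7.471, 85.268, -0, 87.261, -4.893], TCP at [193.156, 568.065, 404.692] pointing down, gripper open.
Joint ranges: [-169.43, 169.43], [-51.17, 129.36], [1.28, 143.12], [-76.62, 256.62], [0, 156.53], [-152.29, 152.29]. Speed limits (degrees/s): [136.94, 136.94, 159.86, 180, 180, 180].

### API

Orientations are given as [roll, pitch, yaw] about the fixed x, y, z axes, in that order (R = Rz(yaw) Ry(pitch) Rx(roll)).
In Python, from bench import * gives the robot as it stands.
- The arm moves only by the shell command python3 -m jog 'ROWS' [FORCE]. ROWS is text: rows parted by semicolons, each of 7 numbers parted by spaces: the shift along the tool's x, y, z scaled (see below), then the turn, a rotation vector about the tool's x, y, z scaled (see below), then the closure, from -1 (fully open) to 1 (shut). In form: tx ty tz wx wy wz hand; .... A call has 1 to 5 rows; each row shifts and turns the commanded pose from where the row before left it, along the tool's axes as they then stand; what a row does not reach is not made up. The controller multiplies each number of a shift by 0.1 m and each number of a turn by 60 degrees. A row lasts 1/8 s, in which the tool goes at most 62.5 mm and 10.7 degrees, less where a joint would pass 70% of its speed; a pose out of reach is approached as far as the arm can. A call with a number of a shift or a turn outside -1 to 1 is refused whole. A call with a gripper value outside its range is refused whole. The fingers move at their own pace and stop on an object; FORCE is the grip in N (left out, the last holds). Time passes only in rows, so rows that do not move let the fingers close. It gives the time, the measured TCP pose, the force, the opening and the grip force at its end, in the units of the state.
- sense(): the state, without advancing time (a new reading comes with each control period).
- snapshot(name): name is "side" or "top" or "wrist"; returns a dict with "img" (400x640x3 uint8, red, green, blue), "fx", "fy", "cx", "cy" (pixels), "dist" ([k1, k2, p1, p2, k3] as OpenCV has them; the pictures are not rectified), "extrinsics" (4x4, takes a point from camera to world coordinates). Camera axes: x right, y down, z forward; pixel columns grow to the right and rows downward; lengths in mm; the calibration is good to about 2 mm. A picture is of the moment at which its call begins. There is no depth.
- hand_in(): hands the job in; it is judged then, once.
The state is a dict: "time": time; "joint_pos": joint angles; "qd": joint speeds; "joint_efforts": joint torques, N m; "tool_pos": TCP position; "tcp_rot": TCP orientation; "ft_force": force on the tool from outside, world axes, zero at the start; "wrist_torque": the same for the moment, N m; "finger_gap": finger opening in mm; "grip_force": force on a finger pad.
Only numpy, scipy, OpenCV 4.12 (cv2) and the standard library are available. Lean on these libraries where they do the work, as an engineer would, in place of code of your own. Each camera call takes 0.05 s, during which the arm holds its last target. There are 200 camera calls.

### The job

Assemble the valve in the red jig: set the brass body down between the four guide pins with its copper outlet pointing at the white mark, lay all the blue spacer rings from the bench on it, then the steel disc with its slot in line with the slot in the jig. Then take the T-bolt out of its tube, pass its head down through both slots until its collar rests on the disc, turn it a quarter turn so that the head locks crosswise under the jig plate, and let go. Leave the other things on the bench where they are.

Things in the scene. Friction and masses are not known exactly. Their poses are not given: they have to be found in the camera images.
- jig: Assembly jig, fixed. Red plate 130 x 130 x 8 mm, top 40 mm above the bench, on side walls along its +-y edges; below it 32 mm free height, free to y = +-51 mm. A slot 38 mm long (x) by 14 mm wide (y) goes through the plate's centre. The white mark is at the middle of the plate's -x edge, the side towards the robot. Origin: bench level under the centre, z up.
- jig_seat (a point): Centre of the jig plate's top face, over the slot; axes as the jig's.
- jig_pin (a point): Top of the jig's guide pin at x = y = +26.5 mm from the seat. Four such steel pins, 16 mm thick, 67 mm tall above the plate, top 9 mm tapered, stand at x, y = +-26.5 mm. Parts 56 mm across sit between them with 1.5 mm play all round; gaps between pins, 37 mm wide, lie in the jig's +-x and +-y directions and let fingers in.
- valve: Brass valve body, an upright thick tube: outside diameter 56 mm, bore 34 mm, 30 mm tall, about 0.4 kg, with a copper outlet stub (16 mm thick, with a 20 mm brass shoulder at the wall) pointing along its -x, centred 15 mm above its underside, its end 58 mm from the axis. Origin: centre of its underside, z up.
- outlet (a point): End of the valve body's copper outlet, 58 mm from the body's axis along the body's -x, 15 mm above its underside.
- spacer1: Blue painted spacer ring lying flat: outside diameter 56 mm, bore 34 mm, 8 mm thick. Origin: centre of its underside, z up. Spacers 1 to 4 are alike, and only two to four of them are present (the others read None).
- spacer2: Blue painted spacer ring lying flat: outside diameter 56 mm, bore 34 mm, 8 mm thick. Origin: centre of its underside, z up. Spacers 1 to 4 are alike, and only two to four of them are present (the others read None).
- spacer3: Blue painted spacer ring lying flat: outside diameter 56 mm, bore 34 mm, 8 mm thick. Origin: centre of its underside, z up. Spacers 1 to 4 are alike, and only two to four of them are present (the others read None).
- spacer4: Blue painted spacer ring lying flat: outside diameter 56 mm, bore 34 mm, 8 mm thick. Origin: centre of its underside, z up. Spacers 1 to 4 are alike, and only two to four of them are present (the others read None).
- disc: Steel slotted disc lying flat: diameter 56 mm, 10 mm thick, about 0.14 kg, with a slot through its middle, 34 mm long (along its x) and 12 mm wide (along its y). Origin: centre of its underside, z up.
- tbolt: Steel T-bolt, 0.22 kg, upright in its parking tube, hung by its collar (42 mm across, 6 mm thick). Origin: centre of the collar's underside, z up. Above the collar a neck 14 mm thick, then a yellow handle bar 46 mm long (x), 14 mm thick (y), 20 to 50 mm above the origin. Below, a rod 8 mm thick down to the T-head.
- tbolt_head (a point): Middle of the underside of the T-bolt's head, 91 mm below the bolt's origin on its axis. The head is a crossbar 28 mm long (along x, so parallel to the handle), 8 mm wide (y) and 8 mm tall.
- tube: Grey parking tube of the T-bolt, fixed upright on the bench: outside diameter 48 mm, bore 35 mm, 95 mm tall. Origin: centre of its foot.
- jar: White flux jar, 48 mm across, 55 mm tall, origin under its middle. A bystander, to be left where it is.
- offcut: Copper pipe offcut lying on the bench, 22 mm thick, 90 mm long along its x, origin under its middle. A bystander, to be left where it is.
- elbow: Copper elbow fitting lying flat, 24 mm thick, arms 40 mm along its x and y from its origin at the corner, underside. A bystander, to be left where it is.
- driver: Screwdriver lying along its x, about 200 mm long. A bystander, to be left where it is.
- spanner: Spanner lying along its x, about 180 mm long. A bystander, to be left where it is.
There are look-alikes about, which are no part of the job. Of the things that look like the tbolt, take the one that is farthest to the robot's left at the start.

How it is judged (in metres and radians):
On the way, in this order (a step that is already met when the one before it is completed fails the run):
1. the valve body sits between the pins on the jig plate, outlet towards the white mark (horizontal distance between valve and jig_seat below 0.004 m and z of valve in the frame of jig_seat between -0.003 and 0.003 m and angle between valve's own z axis and vertical below 0.05 rad and x of outlet in the frame of jig_seat below -0.05 m and y of outlet in the frame of jig_seat between -0.01 and 0.01 m), for 0.2 s.
2. all spacer rings present lie flat on the valve body, between the pins (all of step 1 and horizontal distance between each of spacer1, spacer2, spacer3, spacer4 and jig_seat below 0.004 m and z of spacer1 in the frame of jig_seat between 0.027 and 0.057 m and angle between each of spacer1, spacer2, spacer3, spacer4's own z axis and vertical below 0.06 rad and z of spacer2 in the frame of jig_seat between 0.027 and 0.057 m and z of spacer3 in the frame of jig_seat between 0.027 and 0.057 m and z of spacer4 in the frame of jig_seat between 0.027 and 0.057 m), for 0.2 s.
3. the slotted disc lies on top of the spacers, its slot in line with the jig's slot (all of step 2 and horizontal distance between disc and jig_seat below 0.004 m and z of disc in the frame of jig_seat between 0.043 and 0.065 m and angle between disc's own z axis and vertical below 0.06 rad and angle between the x axis of disc and the x axis of jig_seat, either way round below 0.16 rad and z of disc in the frame of spacer1 above 0.0055 m and z of disc in the frame of spacer2 above 0.0055 m and z of disc in the frame of spacer3 above 0.0055 m and z of disc in the frame of spacer4 above 0.0055 m), for 0.2 s.
4. the T-bolt's head has passed both slots and is below the jig plate (z of tbolt_head in the frame of jig_seat below -0.0168 m and horizontal distance between tbolt_head and jig_seat below 0.006 m), for 0.1 s.
5. the T-bolt is turned a quarter turn, head crosswise under the plate (all of step 4 and angle between the x axis of tbolt and the y axis of jig_seat, either way round below 0.26 rad), for 0.2 s.
At the end, for the whole second after the job is handed in: Valve body, all spacers present and disc stacked flat in the jig, each centred within 4 mm, outlet end within 10 mm of the marked side's centre line, disc slot within 9 degrees of the jig's; T-bolt collar on the disc within 2.5 mm, head below the plate and within 15 degrees of crosswise; at rest (all of step 3 and all of step 5 and z of tbolt in the frame of disc between 0.0075 and 0.0125 m and angle between tbolt's own z axis and vertical below 0.08 rad and linear speed of each of valve, disc, tbolt, spacer1, spacer2, spacer3, spacer4 below 0.02 m/s); the robot touches nothing.
It fails at once if a bystander is shifted by more than 30 mm (distance of any of jar, offcut, elbow, driver, spanner from where it was at the start of the episode above 0.03 m).
Of spacer1, spacer2, spacer3, spacer4 only 2 to 4 are there at a start; the rules pass over those that are not, and their reading is None.
At some moment in a run one of valve, disc, spacer1, spacer2, spacer3, spacer4 may be knocked a few centimetres aside while the robot is not near it.
It also fails if it takes over 210 s, if anything falls off the work surface, if the arm or the gripper's body presses on something with over 40 N, if the wrist force passes 120 N, or if a joint passes its speed limit or range.

## Working session

There is one attempt and no reset: what is moved stays moved. The work goes in short steps, Python scripts to look and compute and a shell command to move; the robot and the scene stay as the last step left them, time stands still between calls to the robot, and variables do not carry over. Pictures are saved under pics/ and viewed, at most 14 in all, crops included, and the job is handed in when it is done.

```bash
mkdir -p pics; ls; python3 - <<'E'
from bench import *
import cv2,numpy as np
print(sense())
for n in("top","side","wrist"):
    s=snapshot(n);cv2.imwrite(f"pics/{n}0.png",s["img"][:,:,::-1])
    print(n,s["fx"],s["fy"],s["cx"],s["cy"],s["dist"],np.round(s["extrinsics"],3).tolist())
E
```

```text
pics
{'time': 0.0, 'joint_pos': array([ 6.63239600e+01,  7.51415201e+00,  8.53296804e+01,  1.50551481e-03,
        8.72608733e+01, -4.89168508e+00]), 'qd': array([ 0.02792382, -0.00138463,  0.00936984, -0.16456422, -0.0359446 ,
       -0.08458854]), 'joint_efforts': array([-6.21899358e-05, -5.69386768e+01, -5.00556850e+01, -2.18929513e-04,
        1.46943773e-02,  8.39424001e-05]), 'tool_pos': array([193.07201849, 567.84426675, 403.65025784]), 'tcp_rot': array([-1.79895804e+02, -1.04266785e-02,  1.61215562e+02]), 'ft_force': array([-0.08984557,  0.01929767,  1.59064518]), 'wrist_torque': array([0.00820472, 0.00252524, 0.00576194]), 'grip_force': 0.0, 'finger_gap': 85.48954495993206}
top 458.28746878392946 458.28746878392946 315.9550724638135 201.86812108336966 [-0.11271975  0.          0.          0.          0.        ] [[-0.009, -0.983, 0.185, 367.364], [-1.0, 0.009, 0.002, 15.542], [-0.004, -0.185, -0.983, 1132.348], [0.0, 0.0, 0.0, 1.0]]
side 441.18258995564725 441.18258995564725 322.3669715544677 198.93909894823182 [-0.06717302  0.          0.          0.          0.        ] [[0.982, -0.148, 0.117, 433.936], [-0.189, -0.757, 0.625, -681.057], [-0.004, -0.636, -0.772, 977.214], [0.0, 0.0, 0.0, 1.0]]
wrist 301.845866628952 301.845866628952 325.2856739209442 204.55706628923232 [-0.02472269  0.          0.          0.          0.        ] [[0.323, 0.903, 0.282, 121.022], [0.946, -0.308, -0.098, 592.134], [-0.001, 0.299, -0.954, 372.905], [0.0, 0.0, 0.0, 1.0]]
```

View pics/top0.png

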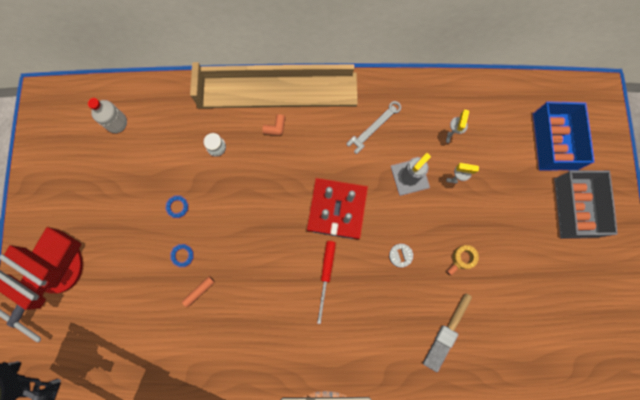

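View pics/side0.png

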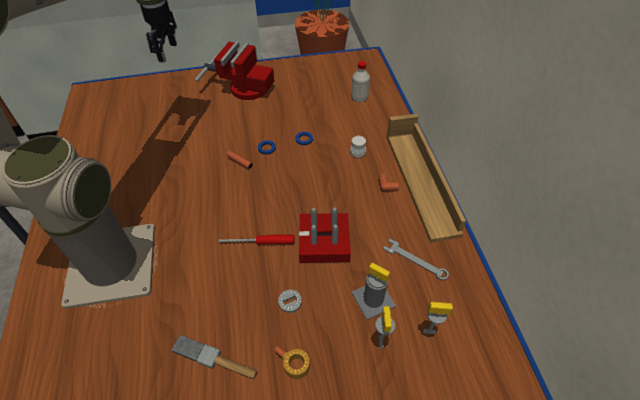

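Top view: jig at (338,208), rings at (177,206) and (182,255), disc at (401,255), valve at (466,257) with outlet to (450,272), and T-bolt in its tube at (412,170), left of the two look-alikes. Next I'll measure these roughly from both cameras.

```bash
cat > h.py <<'E'
from bench import *
import cv2,numpy as np
from scipy.spatial.transform import Rotation as R
def px2w(s,uv,z):
    K=np.array([[s["fx"],0,s["cx"]],[0,s["fy"],s["cy"]],[0,0,1]])
    p=cv2.undistortPoints(np.float64(uv).reshape(-1,1,2),K,np.array(s["dist"]))[:,0]
    E=np.array(s["extrinsics"]);d=np.c_[p,np.ones(len(p))]@E[:3,:3].T;o=E[:3,3]
    return o+d*((z-o[2])/d[:,2])[:,None]
def w2px(s,P):
    E=np.linalg.inv(s["extrinsics"]);K=np.array([[s["fx"],0,s["cx"]],[0,s["fy"],s["cy"]],[0,0,1]])
    return cv2.projectPoints(np.float64(P).reshape(-1,1,3),cv2.Rodrigues(E[:3,:3])[0],E[:3,3],K,np.array(s["dist"]))[0][:,0]
def goto(x,y,z,yaw):
    "rows arithmetic: total shift in tool axes (units of .1 m) and turn (units of 60deg) to reach TCP target pointing down"
    t=sense();R0=R.from_euler("xyz",t["tcp_rot"],degrees=True);R1=R.from_euler("xyz",[180,0,yaw],degrees=True)
    d=R0.inv().apply(np.array([x,y,z])-t["tool_pos"])/100;w=(R0.inv()*R1).as_rotvec(degrees=True)/60
    print("shift",np.round(d,3),"turn",np.round(w,3),"t",round(t["time"],2),"tcp",np.round(t["tool_pos"],1),np.round(t["tcp_rot"],1),"F",np.round(t["ft_force"],1),"gap",round(t["finger_gap"],1),round(t["grip_force"],1))
def shot(name,f=None,crop=None,k=1):
    s=snapshot(name)
    if f:
        im=s["img"][:,:,::-1]
        if crop: x0,y0,x1,y1=crop; im=im[y0:y1,x0:x1]
        cv2.imwrite("pics/"+f,cv2.resize(im,None,fx=k,fy=k,interpolation=cv2.INTER_CUBIC))
    return s
E
python3 - <<'E'
from h import *
s=shot("top","topc.png",(290,90,490,290),3)
v=shot("side")
def cen(s,lo,hi,box):
    x0,y0,x1,y1=box;m=cv2.inRange(cv2.cvtColor(s["img"][y0:y1,x0:x1],cv2.COLOR_RGB2HSV),lo,hi)
    n,l,st,c=cv2.connectedComponentsWithStats(m)
    return [(np.round(c[i]+[x0,y0],1).tolist(),st[i,4]) for i in range(1,n) if st[i,4]>15]
for nm,s_,b in(("top",s,(100,150,300,300)),("side",v,(200,110,340,180))):
    for c,a in cen(s_,(100,100,50),(130,255,255),b): print(nm,"ring",c,a,px2w(s_,[c],6).round(1))
print("disc",px2w(s,[[401,255]],10),px2w(v,[[290,300]],10))
print("valve",px2w(s,[[466,257],[450,272]],30),px2w(v,[[296,362]],30))
print("jig",px2w(s,[[338,208]],40)); print("tbolt",px2w(s,[[422,161]],145),px2w(v,[[377,271]],145))
E
```

```text
top ring [176.6, 206.3] 183 [[571.1 370.5   6. ]]
top ring [181.5, 255.0] 198 [[448.3 352.7   6. ]]
side ring [303.8, 137.8] 120 [[570.6 368.6   6. ]]
side ring [266.2, 146.9] 125 [[446.8 350.1   6. ]]
disc [[ 443.95063718 -188.87265074   10.        ]] [[ 444.97956497 -190.86503678   10.        ]]
valve [[ 435.20664251 -344.17212344   30.        ]
 [ 399.88784615 -302.68336767   30.        ]] [[ 436.08739899 -348.57124733   30.        ]]
jig [[557.13983341 -34.95680798  40.        ]]
tbolt [[ 644.01982604 -220.72254089  145.        ]] [[ 637.70649264 -227.34090288  145.        ]]
```

View pics/topc.png

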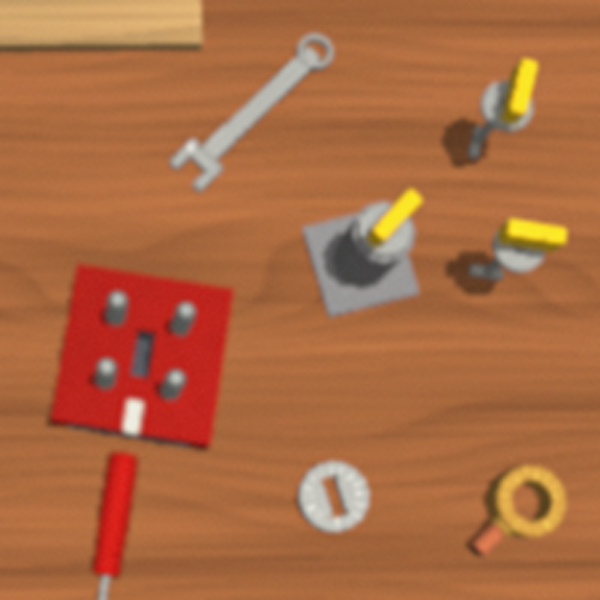

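```bash
python3 - <<'E'
from h import *
s=snapshot("top")
f=lambda *p:[[290+a/3,90+b/3] for a,b in p]
c=px2w(s,f((77,266),(233,290),(210,446),(50,422),(143,355)),40);print(c.round(1),c[:4].mean(0).round(1))
for a,b in((0,1),(3,2),(3,0),(2,1)): d=c[b]-c[a];print(np.degrees(np.arctan2(d[1],d[0])).round(1),np.hypot(*d[:2]).round(1))
print("driver",px2w(s,f((122,455)),15).round())
b=px2w(s,f((375,237),(418,195)),145);print("bolt",b.round())
b=px2w(s,f((325,482),(345,513)),10);print("disc slot",b.round())
goto(557,-36,380,171)
E
```

```text
[[ 630.6   18.4   40. ]
 [ 609.3 -108.4   40. ]
 [ 482.2  -86.3   40. ]
 [ 502.7   41.1   40. ]
 [ 556.3  -34.1   40. ]] [556.2 -33.8  40. ]
-99.5 128.6
-99.1 129.1
-10.1 129.9
-9.8 129.1
driver [[478. -17.  15.]]
bolt [[ 626. -204.  145.]
 [ 658. -238.  145.]]
disc slot [[ 455. -183.   10.]
 [ 429. -198.   10.]]
shift [-5.39  -4.547  0.246] turn [-0.001 -0.    -0.163] t 0.3 tcp [193.1 568.  404.3] [-180.    -0.   161.2] F [-0.5  0.1 -0.9] gap 85.2 0.0
```

```bash
python3 -m jog '-.45 -.38 .02 0 0 0 -1;-.45 -.38 .02 0 0 0 -1;-.45 -.38 .02 0 0 0 -1;-.45 -.38 .02 0 0 0 -1;-.45 -.38 .02 0 0 0 -1' && python3 -m jog '-.45 -.38 .02 0 0 0 -1;-.45 -.38 .02 0 0 0 -1;-.45 -.38 .02 0 0 0 -1;-.45 -.38 .02 0 0 0 -1;-.45 -.38 .02 0 0 0 -1' && python3 -m jog '-.45 -.38 .02 0 0 0 -1;-.44 -.37 .02 0 0 0 -1;0 0 0 0 0 -.163 -1;0 0 0 0 0 0 -1;0 0 0 0 0 0 -1'; python3 - <<'E'
from h import *
shot("wrist","jig.png")
goto(557,-36,380,171)
E
```

```text
time: 0.92
tool_pos: [345.6, 314.0, 394.8]
tcp_rot: [180.0, 0.0, 161.2]
ft_force: [0.4, 0.4, 0.8]
finger_gap: 85.3
grip_force: 0.0
time: 1.55
tool_pos: [497.5, 61.5, 384.9]
tcp_rot: [180.0, 0.0, 161.2]
ft_force: [0.8, 0.8, 0.5]
finger_gap: 85.5
grip_force: 0.0
time: 2.17
tool_pos: [556.8, -35.7, 380.7]
tcp_rot: [180.0, 0.0, 170.8]
ft_force: [0.8, -0.4, -0.2]
finger_gap: 85.4
grip_force: 0.0
shift [-0.003 -0.004  0.009] turn [ 0.     0.    -0.002] t 2.23 tcp [556.8 -35.5 380.9] [180.    0.  170.9] F [-0.3  0.7  0.8] gap 85.3 0.0
```

View pics/jig.png

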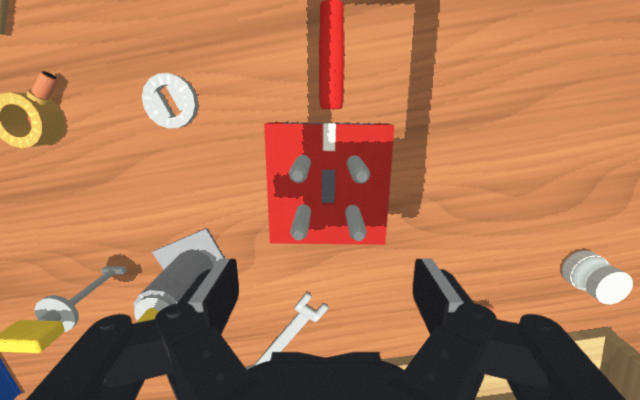

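Jig seen centred at about (329,186), with plate corners (265,124), (393,124), (386,243) and (270,243). The disc is at (170,100) and the valve at (20,120).

```bash
python3 - <<'E'
from h import *
s=snapshot("wrist")
hsv=cv2.cvtColor(s["img"],cv2.COLOR_RGB2HSV)
m=cv2.inRange(hsv,(0,180,60),(8,255,255))|cv2.inRange(hsv,(174,180,60),(180,255,255));m[:115]=0
m=cv2.morphologyEx(m,cv2.MORPH_CLOSE,np.ones((25,25)));m[:122]=0
c=max(cv2.findContours(m,0,2)[0],key=cv2.contourArea)
r=cv2.approxPolyDP(cv2.convexHull(c),6,True)[:,0];print(r.tolist())
w=px2w(s,r,40);print(w.round(1).tolist(),w.mean(0).round(1))
for i in range(len(w)): d=w[i]-w[i-1];print(np.degrees(np.arctan2(d[1],d[0])).round(1),np.hypot(*d[:2]).round(1))
# slot: dark pixels near the middle
g=s["img"][160:212,312:346].astype(int);d=(g[...,0]-g[...,2]<40).astype(np.uint8)
n,l,st,ce=cv2.connectedComponentsWithStats(d);i=1+st[1:,4].argmax();print(st[i],ce[i]+[312,160],px2w(s,[ce[i]+[312,160]],40).round(1))
# pin tops predicted from jig hypothesis
E
```

```text
[[264, 124], [392, 125], [384, 243], [270, 242]]
[[484.9, -85.9, 40.0], [506.2, 39.9, 40.0], [632.8, 18.8, 40.0], [611.1, -107.3, 40.0]] [558.8 -33.6  40. ]
170.4 128.1
80.4 127.5
-9.5 128.4
-99.8 127.9
[ 10  10  13  33 424] [327.92924528 185.84198113] [[557.6 -33.   40. ]]
```

```bash
python3 - <<'E'
from h import *
goto(436,-346,340,132)
E
```

```text
shift [ 0.703 -3.257  0.409] turn [0.    0.    0.649] t 2.27 tcp [556.8 -35.5 380.9] [180.    0.  170.9] F [0.1 0.1 0.2] gap 85.0 0.0
```

```bash
python3 -m jog '.117 -.543 .068 0 0 0 -1;.117 -.543 .068 0 0 0 -1;.117 -.543 .068 0 0 0 -1;.117 -.543 .068 0 0 0 -1;.117 -.543 .068 0 0 0 -1' && python3 -m jog '.117 -.543 .068 0 0 0 -1;0 0 0 0 0 .163 -1;0 0 0 0 0 .163 -1;0 0 0 0 0 .163 -1;0 0 0 0 0 .16 -1' && python3 -m jog '0 0 0 0 0 0 -1';  python3 - <<'E'
from h import *
s=shot("wrist","valve.png")
goto(436,-346,340,132)
E
```

```text
time: 2.9
tool_pos: [456.1, -296.1, 347.0]
tcp_rot: [-180.0, 0.1, 171.0]
ft_force: [1.2, -0.3, 0.7]
finger_gap: 85.0
grip_force: 0.0
time: 3.52
tool_pos: [436.9, -346.5, 340.2]
tcp_rot: [180.0, 0.0, 131.7]
ft_force: [-0.7, 0.7, 0.2]
finger_gap: 85.4
grip_force: 0.0
time: 3.65
tool_pos: [436.9, -346.5, 340.1]
tcp_rot: [180.0, 0.0, 132.1]
ft_force: [0.6, -0.7, -0.0]
finger_gap: 85.4
grip_force: 0.0
shift [ 0.01  -0.003  0.001] turn [0.    0.    0.004] t 3.7 tcp [ 436.9 -346.6  340.1] [180.    0.  132.3] F [-0.4  0.1  0.8] gap 85.8 0.0
```

View pics/valve.png

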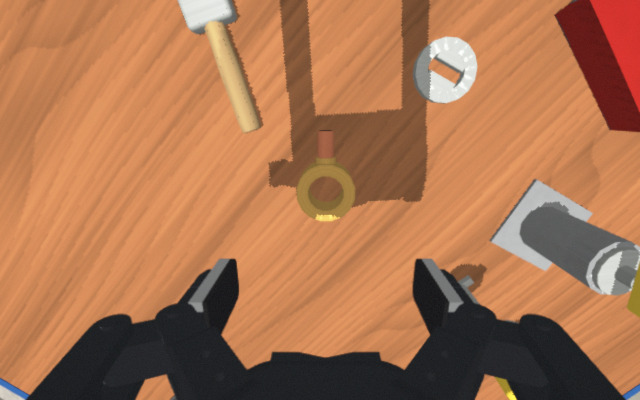

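Valve: left and right extents about 296/356, far rim at row about 221, outlet tip at (326,131), so the outlet is lined up with the tool's x axis.

```bash
cat >> h.py <<'E'
def topcircle(s,mask,z,r=28.,x0=None):
    "fit circle radius r at height z to the far (lower) arc of mask hull"
    c=max(cv2.findContours(mask,0,1)[0],key=cv2.contourArea)[:,0].astype(float)
    h=cv2.convexHull(c.astype(np.int32))[:,0]
    mid=c[:,1].mean();low=c[c[:,1]>mid+3]
    w=px2w(s,low,z)[:,:2]
    from scipy.optimize import least_squares
    k=least_squares(lambda p:np.hypot(*(w-p).T)-r,w.mean(0),loss="soft_l1")
    return k.x,np.abs(k.fun).mean(),h.min(0),h.max(0)
E
python3 - <<'E'
from h import *
s=snapshot("wrist")
m=np.zeros((400,640),np.uint8);a=cv2.cvtColor(s["img"],cv2.COLOR_RGB2HSV)[150:230,285:370]
print(a[40,15],a[20,40],a[68,41],a[40,3],a[75,60],a[75,80])
m[150:230,285:370]=cv2.inRange(a,(17,140,50),(35,255,255))
m[:158]=0
print(topcircle(s,m,30))
print(px2w(s,[[296,190],[356,190],[326,221]],30).round(1),px2w(s,[[326,131]],22).round(1))
cv2.imwrite("pics/m.png",m)
E
```

```text
[ 19 151 166] [ 19 149 166] [ 23 140 248] [ 12 147 220] [ 12 147 219] [ 12 146 219]
(array([ 437.00355831, -346.11116877]), np.float64(0.28367990159657236), array([297, 158], dtype=int32), array([354, 220], dtype=int32))
[[ 414.2 -363.    30. ]
 [ 456.6 -324.5   30. ]
 [ 456.6 -367.2   30. ]] [[ 398.8 -303.4   22. ]]
```

```bash
python3 -m jog '.006 0 .5 0 0 0 -1;0 0 .5 0 0 0 -1;0 0 .4 0 0 0 -1;0 0 .23 0 0 0 -1;0 0 0 0 0 0 -1' 60 && python3 -m jog '0 0 0 0 0 0 1;0 0 0 0 0 0 1;0 0 0 0 0 0 1;0 0 0 0 0 0 1;0 0 0 0 0 0 1' && python3 -m jog '0 0 0 0 0 0 1;0 0 0 0 0 0 1;0 0 -.3 0 0 0 1;0 0 -.6 0 0 0 1;0 0 -.6 0 0 0 1'; python3 - <<'E'
from h import *
s=shot("wrist","grip.png")
goto(558,-33.5,320,170.4)
E
```

```text
time: 4.38
tool_pos: [435.3, -345.5, 174.7]
tcp_rot: [-180.0, -0.3, 132.2]
ft_force: [-0.1, 0.2, -0.3]
finger_gap: 85.7
grip_force: 0.0
time: 5.0
tool_pos: [437.2, -347.3, 179.2]
tcp_rot: [180.0, 0.2, 132.1]
ft_force: [0.7, 2.0, 7.4]
finger_gap: 54.4
grip_force: 64.8
time: 5.62
tool_pos: [435.8, -346.2, 328.2]
tcp_rot: [-180.0, -0.1, 132.1]
ft_force: [1.4, -0.8, -4.6]
finger_gap: 54.7
grip_force: 65.7
shift [1.53  3.    0.172] turn [-0.003  0.011 -0.639] t 5.67 tcp [ 437.8 -348.   338.8] [180.    0.7 132.1] F [ 5.5 -4.5  4.4] gap 54.6 66.0
```

View pics/grip.png

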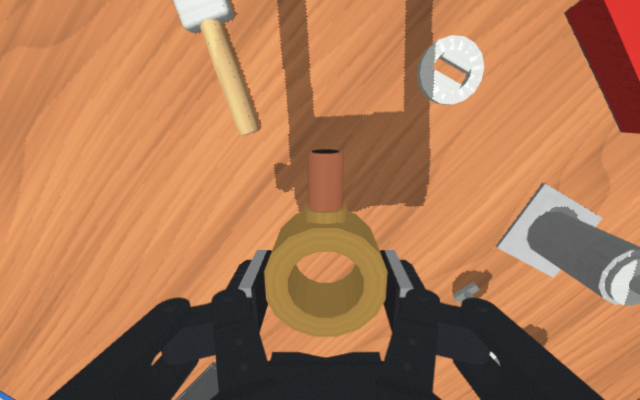

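```bash
python3 -m jog '.219 .43 .02 0 0 0 1;.219 .43 .02 0 0 0 1;.219 .43 .02 0 0 0 1;.219 .43 .02 0 0 0 1;.219 .43 .02 0 0 0 1' && python3 -m jog '.219 .43 0 0 0 0 1;.219 .43 0 0 0 0 1;0 0 0 0 0 -.16 1;0 0 0 0 0 -.16 1;0 0 0 0 0 -.16 1' && python3 -m jog '0 0 0 0 0 -.16 1;0 0 0 0 0 0 1;0 0 0 0 0 0 1'; python3 - <<'E'
from h import *
s=snapshot("wrist");t=sense()
a=cv2.cvtColor(s["img"],cv2.COLOR_RGB2HSV)
m=cv2.inRange(a,(17,120,40),(35,255,255));m[:, :255]=0;m[:,395:]=0;m[:240]=0
cv2.imwrite("pics/m.png",m)
c,e,lo,hi=topcircle(s,m,t["tool_pos"][2]-148);print(c,e,lo,hi,t["tool_pos"])
R0=R.from_euler("xyz",t["tcp_rot"],degrees=True)
print("tool-frame off",R0.inv().apply(np.r_[c,0]-np.r_[t["tool_pos"][:2],0]))
# jig again from here: slot hidden
goto(558,-33.5,320,170.4)
cv2.imwrite("pics/hj.png",s["img"][:,:,::-1])
E
```

```text
time: 6.3
tool_pos: [522.7, -119.7, 316.9]
tcp_rot: [180.0, 0.0, 132.1]
ft_force: [1.0, 0.1, -4.6]
finger_gap: 54.7
grip_force: 65.8
time: 6.92
tool_pos: [556.9, -30.8, 316.7]
tcp_rot: [-180.0, -0.0, 161.2]
ft_force: [0.6, 0.0, -4.2]
finger_gap: 54.7
grip_force: 66.0
time: 7.3
tool_pos: [556.9, -31.2, 316.8]
tcp_rot: [-180.0, -0.0, 170.2]
ft_force: [0.6, -0.1, -4.3]
finger_gap: 54.4
grip_force: 66.0
[554.45281869 -30.96591547] 0.28590588995348165 [264 240] [387 336] [556.97045237 -31.15543095 316.87480694]
tool-frame off [ 2.51349854e+00 -2.38160687e-01  5.13741218e-05]
shift [-0.014 -0.021 -0.031] turn [ 0.    -0.    -0.002] t 7.35 tcp [557.  -31.2 316.9] [180.   -0.  170.3] F [ 0.4  0.6 -4.7] gap 54.2 66.0
```

View pics/hj.png

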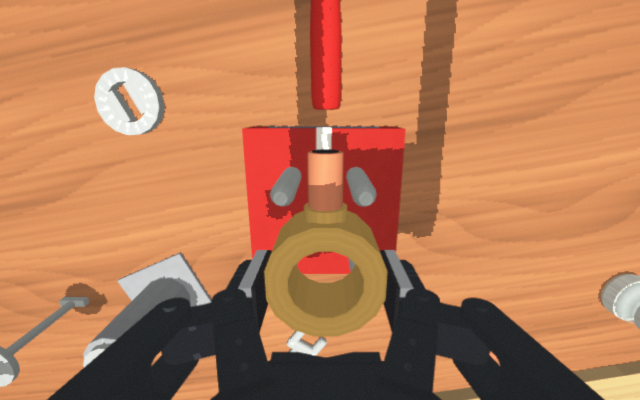

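```bash
python3 - <<'E'
from h import *
s=snapshot("wrist");t=sense()
J=R.from_euler("z",-9.6,degrees=True)
for o in((558,-33.5),(556.2,-33.8)):
    P=lambda v:J.apply(np.array(v,float))+[o[0],o[1],40]
    for x in(-26.5,):
        for y in(26.5,-26.5):
            u=w2px(s,[P([x+4*np.cos(a),y+4*np.sin(a),67]) for a in np.linspace(0,6.28,16)]);print(o,"pin top",y,u.min(0).round(1),u.max(0).round(1), "base",w2px(s,[P([x,y,0])]).round(1))
    print("corners",w2px(s,[P([-65,65,0]),P([-65,-65,0])]).round(1).tolist())
# valve hypothesis: centre at tool offset dx, bottom TCP-177
R0=R.from_euler("xyz",t["tcp_rot"],degrees=True)
for dx in(0,2.5):
  for h in(177,180):
    Q=lambda v:R0.apply(np.array([v[0]+dx,-v[1],h-v[2]]))+t["tool_pos"]
    u=w2px(s,[Q([28*np.cos(a),28*np.sin(a),30]) for a in np.linspace(0,6.28,60)])
    print(dx,h,"rim",u.min(0).round(1),u.max(0).round(1),"outlet end",w2px(s,[Q([58,y,15]) for y in(8,-8)]).round(1).tolist(),w2px(s,[Q([58,0,23])]).round(1))
im=cv2.resize(s["img"][110:350,230:420,::-1],None,fx=3,fy=3)[:600]
g=cv2.resize(s["img"][120:220,240:410,::-1],None,fx=4.5,fy=4.5,interpolation=cv2.INTER_CUBIC);cv2.imwrite("pics/pins.png",g)
E
```

```text
(558, -33.5) pin top 26.5 [358.6 190.3] [371.5 202.7] base [[354.8 174.4]]
(558, -33.5) pin top -26.5 [272.6 190.6] [285.5 203. ] base [[290.8 174.6]]
corners [[404.5, 126.5], [240.6, 127.1]]
(556.2, -33.8) pin top 26.5 [357.7 187.6] [370.6 200. ] base [[354.1 172.3]]
(556.2, -33.8) pin top -26.5 [271.5 187.9] [284.4 200.3] base [[290.  172.6]]
corners [[403.9, 124.2], [239.7, 124.9]]
0 177 rim [262.7 231.4] [389.1 341.1] outlet end [[307.1, 153.8], [344.1, 153.8]] [[325.6 156.5]]
0 180 rim [264.  228.7] [387.7 336.6] outlet end [[307.5, 152.9], [343.7, 152.8]] [[325.6 155.4]]
2.5 177 rim [262.3 225.8] [389.4 336.8] outlet end [[307.0, 148.0], [344.2, 147.9]] [[325.6 150.3]]
2.5 180 rim [263.6 223.2] [388.1 332.3] outlet end [[307.4, 147.2], [343.7, 147.1]] [[325.6 149.4]]
```

View pics/pins.png

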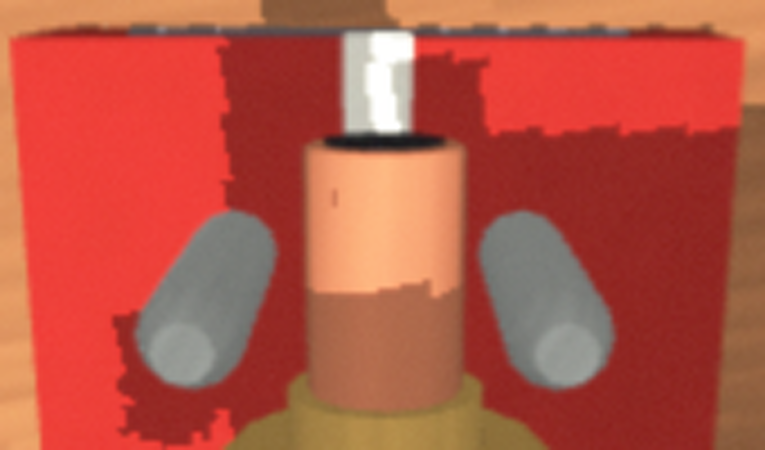

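Pin tops are at (280,199) and (366,199), and the outlet end is centred at (325.5,152). So the jig lies about (+2.8, -1.7) mm from the valve, which is a small correction before going down.

```bash
python3 -m jog '-.03 -.012 .22 0 0 0 1;0 0 0 0 0 0 1;0 0 .06 0 0 0 1;0 0 .06 0 0 0 1;0 0 .04 0 0 0 1' && python3 -m jog '0 0 .04 0 0 0 1;0 0 .04 0 0 0 1;0 0 0 0 0 0 1'
```

```text
time: 8.02
tool_pos: [559.8, -32.8, 278.7]
tcp_rot: [180.0, 0.0, 170.5]
ft_force: [-0.3, 0.7, -3.8]
finger_gap: 54.2
grip_force: 65.9
time: 8.4
tool_pos: [559.6, -32.8, 270.4]
tcp_rot: [-180.0, -0.0, 170.5]
ft_force: [0.1, 0.1, -4.0]
finger_gap: 54.2
grip_force: 65.9
```

```bash
python3 -m jog '0 0 .12 0 0 0 1;0 0 .12 0 0 0 1;0 0 .12 0 0 0 1;0 0 .08 0 0 0 1;0 0 0 0 0 0 1' && python3 -m jog '0 0 .03 0 0 0 1;0 0 .02 0 0 0 1;0 0 0 0 0 0 1'
```

```text
time: 9.02
tool_pos: [559.3, -32.7, 225.7]
tcp_rot: [-180.0, -0.1, 170.5]
ft_force: [-0.3, -0.0, -4.1]
finger_gap: 54.6
grip_force: 66.0
time: 9.4
tool_pos: [559.8, -32.9, 221.9]
tcp_rot: [-180.0, 0.0, 170.5]
ft_force: [0.0, 1.9, -3.5]
finger_gap: 54.7
grip_force: 66.0
```

```bash
python3 -m jog '0 0 .02 0 0 0 1;0 0 0 0 0 0 1;0 0 0 0 0 0 1' && python3 -m jog '0 0 .01 0 0 0 1;0 0 0 0 0 0 1;0 0 0 0 0 0 1' &&  python3 -m jog '0 0 .01 0 0 0 1;0 0 0 0 0 0 1;0 0 0 0 0 0 1' 
```

```text
time: 9.78
tool_pos: [559.8, -32.9, 219.9]
tcp_rot: [-180.0, 0.0, 170.5]
ft_force: [0.4, -1.3, -4.1]
finger_gap: 54.6
grip_force: 66.0
time: 10.15
tool_pos: [559.9, -32.8, 219.2]
tcp_rot: [180.0, 0.0, 170.5]
ft_force: [-3.1, 0.5, 1.6]
finger_gap: 54.9
grip_force: 66.5
time: 10.52
tool_pos: [559.9, -32.8, 219.2]
tcp_rot: [-180.0, 0.0, 170.5]
ft_force: [-8.2, 0.7, 11.8]
finger_gap: 54.5
grip_force: 67.8
```

```bash
python3 -m jog '0 0 0 0 0 0 -1;0 0 0 0 0 0 -1;0 0 0 0 0 0 -1;0 0 0 0 0 0 -1;0 0 -.1 0 0 0 -1' 60 && python3 -m jog '0 0 -.3 0 0 0 -1;0 0 -.5 0 0 0 -1;0 0 -.5 0 0 0 -1;0 0 -.2 0 0 0 -1;0 0 0 0 0 0 -1'; python3 - <<'E'
from h import *
s=shot("wrist","seated.png")
a=cv2.cvtColor(s["img"],cv2.COLOR_RGB2HSV)
m=cv2.inRange(a,(17,120,40),(35,255,255));m[:150]=0;m[270:]=0;m[:,280:][:,100:]=0;m[:,:270]=0
print(topcircle(s,m,70))
t=snapshot("top");w=snapshot("side")
def cen(s,b):
    x0,y0,x1,y1=b;m=cv2.inRange(cv2.cvtColor(s["img"][y0:y1,x0:x1],cv2.COLOR_RGB2HSV),(100,100,50),(130,255,255))
    n,l,st,c=cv2.connectedComponentsWithStats(m)
    return [px2w(s,[c[i]+[x0,y0]],6).round(1)[0][:2].tolist() for i in range(1,n) if st[i,4]>15]
print(cen(t,(100,150,300,300)),cen(w,(200,110,340,180)))
goto(447.5,351.5,300,171)
E
```

```text
time: 11.15
tool_pos: [559.3, -32.8, 227.2]
tcp_rot: [-180.0, -0.1, 170.5]
ft_force: [-0.3, -0.4, 1.1]
finger_gap: 85.2
grip_force: 0.0
time: 11.78
tool_pos: [560.3, -32.9, 380.1]
tcp_rot: [180.0, 0.2, 170.5]
ft_force: [0.9, 0.3, -0.2]
finger_gap: 85.1
grip_force: 0.0
(array([558.16610046, -32.64186769]), np.float64(0.41015625481448054), array([297, 155], dtype=int32), array([354, 217], dtype=int32))
[[571.3, 370.6], [448.3, 352.8]] [[556.9, 367.6], [447.0, 350.0]]
shift [1.736 3.604 0.762] turn [-0.    -0.003 -0.009] t 11.93 tcp [559.2 -32.7 375.6] [-180.    -0.2  170.5] F [ 0.7 -0.4 -0. ] gap 85.5 0.0
```

```bash
python3 -m jog '.217 .45 .02 0 0 0 -1;.217 .45 .07 0 0 0 -1;.217 .45 .07 0 0 0 -1;.217 .45 .07 0 0 0 -1;.217 .45 .07 0 0 0 -1' && python3 -m jog '.217 .45 .07 0 0 0 -1;.217 .45 .07 0 0 0 -1;.217 .45 .07 0 0 0 -1;0 0 0 0 0 0 -1;0 0 0 0 0 0 -1'; cat >> h.py <<'E'
def ring(z=8):
    s=snapshot("wrist");a=cv2.cvtColor(s["img"],cv2.COLOR_RGB2HSV)
    m=cv2.inRange(a,(100,100,30),(130,255,255));m[300:]=0
    n,l,st,c=cv2.connectedComponentsWithStats(m)
    for i in range(1,n):
        if st[i,4]>200: print("ring",c[i],topcircle(s,(l==i).astype(np.uint8)*255,z))
E
python3 - <<'E'
from h import *
ring();goto(447.5,351.5,320,170.5)
E
```

```text
time: 12.55
tool_pos: [488.8, 208.3, 345.3]
tcp_rot: [-179.9, -0.2, 170.4]
ft_force: [0.3, 1.2, 0.9]
finger_gap: 85.3
grip_force: 0.0
time: 13.18
tool_pos: [447.8, 350.6, 325.0]
tcp_rot: [-179.9, -0.1, 170.5]
ft_force: [-0.2, 0.3, 0.4]
finger_gap: 85.7
grip_force: 0.0
ring [328.1754386 190.5914787] (array([447.01682338, 352.69894235]), np.float64(0.4147921484869507), array([300, 162], dtype=int32), array([356, 219], dtype=int32))
ring [362.67411301 283.92247043] (array([554.36494504, 372.98764373]), np.float64(3.605614603444217), array([338, 271], dtype=int32), array([387, 299], dtype=int32))
shift [0.009 0.012 0.055] turn [-0.002 -0.001 -0.001] t 13.22 tcp [448.2 350.2 325.5] [-1.799e+02 -1.000e-01  1.704e+02] F [-0.1  0.9  0.7] gap 85.8 0.0
```

View pics/seated.png

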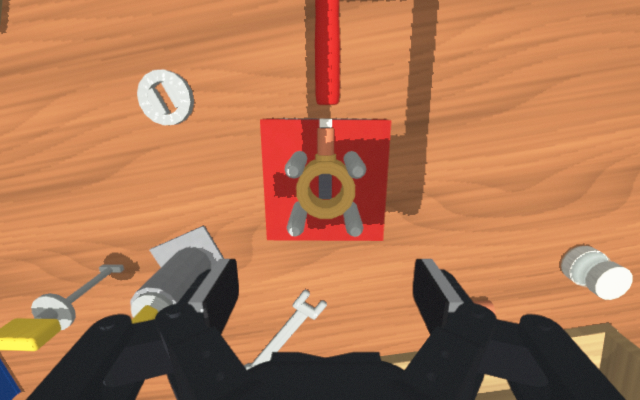

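Valve is seated, with its outlet under the mark at (326,125). I'll centre on ring 1 and measure it again once the arm has settled.

```bash
python3 -m jog '.016 .023 .05 0 0 0 -1;0 0 0 0 0 0 -1;0 0 0 0 0 0 -1;0 0 0 0 0 0 -1';python3 - <<'E'
from h import *
ring();goto(447,352.7,320,170.5)
E
```

```text
time: 13.72
tool_pos: [447.2, 353.3, 322.1]
tcp_rot: [180.0, 0.0, 170.4]
ft_force: [0.9, 0.6, 1.3]
finger_gap: 85.4
grip_force: 0.0
ring [324.69920196 191.55555556] (array([447.07543152, 352.66912229]), np.float64(0.4122759225450406), array([296, 163], dtype=int32), array([353, 220], dtype=int32))
ring [359.76415094 284.56873315] (array([553.2072533 , 373.05083239]), np.float64(3.5482189156115926), array([335, 272], dtype=int32), array([385, 299], dtype=int32))
shift [ 0.001 -0.007  0.021] turn [ 0.     0.    -0.001] t 13.78 tcp [447.2 353.4 322.1] [180.    0.  170.4] F [ 0.2  0.1 -0.1] gap 85.3 0.0
```

```bash
python3 -m jog '0 -.006 .5 0 0 0 -.46;0 0 .5 0 0 0 -.46;0 0 .3 0 0 0 -.46;0 0 .13 0 0 0 -.46;0 0 0 0 0 0 -.46' 40 && python3 -m jog '0 0 0 0 0 0 -.46;0 0 .02 0 0 0 -.46;0 0 0 0 0 0 -.46' && python3 -m jog '0 0 .02 0 0 0 -.46;0 0 0 0 0 0 -.46;0 0 0 0 0 0 -.46'
```

```text
time: 14.4
tool_pos: [446.9, 352.9, 178.7]
tcp_rot: [-180.0, -0.0, 170.5]
ft_force: [-0.1, -0.5, 0.2]
finger_gap: 62.1
grip_force: 0.0
time: 14.78
tool_pos: [447.3, 353.1, 177.7]
tcp_rot: [180.0, 0.1, 170.5]
ft_force: [0.2, 1.0, 0.5]
finger_gap: 62.4
grip_force: 0.0
time: 15.15
tool_pos: [447.0, 352.9, 174.8]
tcp_rot: [-180.0, -0.0, 170.5]
ft_force: [-0.6, -0.2, 0.5]
finger_gap: 62.1
grip_force: 0.0
```

```bash
python3 -m jog '0 0 .02 0 0 0 -.46;0 0 0 0 0 0 -.46;0 0 0 0 0 0 -.46' && python3 -m jog '0 0 .02 0 0 0 -.46;0 0 0 0 0 0 -.46;0 0 0 0 0 0 -.46'&& python3 -m jog '0 0 .02 0 0 0 -.46;0 0 0 0 0 0 -.46;0 0 0 0 0 0 -.46'
```

```text
time: 15.52
tool_pos: [446.9, 352.9, 172.8]
tcp_rot: [-180.0, -0.0, 170.5]
ft_force: [0.1, -0.6, -0.3]
finger_gap: 62.1
grip_force: 0.0
time: 15.9
tool_pos: [447.0, 352.9, 170.9]
tcp_rot: [-180.0, -0.0, 170.5]
ft_force: [-1.1, -0.3, 0.1]
finger_gap: 62.7
grip_force: 0.0
time: 16.27
tool_pos: [446.9, 352.9, 168.8]
tcp_rot: [-180.0, -0.0, 170.5]
ft_force: [0.7, -0.1, 0.4]
finger_gap: 62.5
grip_force: 0.0
```

```bash
python3 -m jog '0 0 .02 0 0 0 -.46;0 0 0 0 0 0 -.46;0 0 0 0 0 0 -.46' && python3 -m jog '0 0 .01 0 0 0 -.46;0 0 0 0 0 0 -.46;0 0 0 0 0 0 -.46' 
```

```text
time: 16.65
tool_pos: [447.2, 353.0, 167.8]
tcp_rot: [180.0, 0.0, 170.5]
ft_force: [-3.4, -1.4, 8.6]
finger_gap: 62.4
grip_force: 4.3
time: 17.02
tool_pos: [447.2, 353.1, 167.7]
tcp_rot: [180.0, 0.0, 170.5]
ft_force: [-7.0, -5.1, 18.6]
finger_gap: 62.6
grip_force: 9.1
```

```bash
python3 -m jog '0 0 -.045 0 0 0 -.46;0 0 0 0 0 0 1;0 0 0 0 0 0 1;0 0 0 0 0 0 1;0 0 0 0 0 0 1' 60 && python3 -m jog '0 0 0 0 0 0 1;0 0 -.1 0 0 0 1;0 0 -.5 0 0 0 1;0 0 -.6 0 0 0 1;0 0 -.6 0 0 0 1' && python3 -m jog '0 0 0 0 0 0 1;0 0 0 0 0 0 1';  python3 - <<'E'
from h import *
ring();goto(559,-32.8,345,170.5)
E
```

```text
time: 17.65
tool_pos: [447.3, 353.2, 172.1]
tcp_rot: [180.0, 0.0, 170.5]
ft_force: [-6.5, -4.3, 17.0]
finger_gap: 53.7
grip_force: 59.5
time: 18.27
tool_pos: [446.7, 352.7, 351.9]
tcp_rot: [-180.0, -0.0, 170.5]
ft_force: [1.4, -0.1, -0.5]
finger_gap: 53.1
grip_force: 63.2
time: 18.52
tool_pos: [446.8, 352.9, 350.1]
tcp_rot: [180.0, -0.0, 170.5]
ft_force: [0.1, 0.6, 0.2]
finger_gap: 53.8
grip_force: 63.2
ring [327.05129106 258.45845776] (array([565.3815748, 335.2774768]), np.float64(21.20652670468258), array([271, 212], dtype=int32), array([380, 299], dtype=int32))
shift [-1.748 -3.615  0.04 ] turn [-0.002 -0.002 -0.001] t 18.57 tcp [446.5 352.6 348.7] [-1.799e+02 -1.000e-01  1.705e+02] F [-0.4 -0.4 -1.3] gap 53.6 63.2
```

```bash
python3 -m jog '-.2185 -.452 .005 0 0 0 1;-.2185 -.452 .005 0 0 0 1;-.2185 -.452 .005 0 0 0 1;-.2185 -.452 .005 0 0 0 1;-.2185 -.452 .005 0 0 0 1' && python3 -m jog '-.2185 -.452 0 0 0 0 1;-.2185 -.452 0 0 0 0 1;-.2185 -.452 0 0 0 0 1;0 0 0 0 0 0 1;0 0 0 0 0 0 1' && python3 -m jog '0 0 .3 0 0 0 1;0 0 .2 0 0 0 1;0 0 0 0 0 0 1;0 0 0 0 0 0 1;0 0 0 0 0 0 1'; python3 - <<'E'
from h import *
t=sense();s=snapshot("wrist");a=cv2.cvtColor(s["img"],cv2.COLOR_RGB2HSV)
m=cv2.inRange(a,(100,100,30),(130,255,255));m[:200]=0;m[:,:262]=0;m[:,390:]=0;m[340:]=0
ys,xs=np.nonzero(m);print(xs.min(),xs.max(),ys.min(),ys.max())
R0=R.from_euler("xyz",t["tcp_rot"],degrees=True)
for h in(162,164,166):
    c,e,lo,hi=topcircle(s,m,t["tool_pos"][2]-h)
    print(h,R0.inv().apply(np.r_[c-t["tool_pos"][:2],0]).round(2),e)
goto(559,-32.8,295,170.5)
cv2.imwrite("pics/r1.png",s["img"][120:360,160:490,::-1])
E
```

```text
time: 19.2
tool_pos: [516.7, 110.3, 345.3]
tcp_rot: [-179.9, -0.2, 170.5]
ft_force: [0.1, 0.9, -0.8]
finger_gap: 53.8
grip_force: 63.2
time: 19.82
tool_pos: [558.8, -32.4, 345.8]
tcp_rot: [180.0, -0.2, 170.4]
ft_force: [0.5, 0.3, -0.3]
finger_gap: 53.9
grip_force: 63.3
time: 20.45
tool_pos: [559.9, -32.6, 299.2]
tcp_rot: [180.0, 0.1, 170.5]
ft_force: [-0.3, -0.1, -0.8]
finger_gap: 53.2
grip_force: 63.3
271 380 212 318
162 [ 1.69 -0.32 -0.  ] 0.45260493488084846
164 [ 0.02 -0.31 -0.  ] 0.3736682699672695
166 [-1.65 -0.3   0.  ] 0.330073703572112
shift [ 0.009 -0.003  0.041] turn [ 0.     0.002 -0.001] t 20.5 tcp [559.9 -32.6 299.1] [1.800e+02 1.000e-01 1.705e+02] F [ 0.3 -0.6  0.4] gap 53.6 63.3
```

View pics/r1.png

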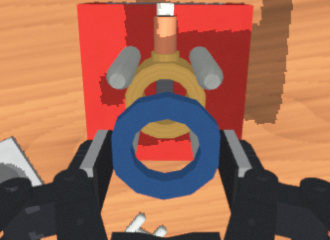

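Ring 1 is held centred over the pins, so I'll lower it.

```bash
python3 -m jog '.006 0 .16 0 0 0 1;0 0 .05 0 0 0 1;0 0 .05 0 0 0 1;0 0 .05 0 0 0 1;0 0 0 0 0 0 1' && python3 -m jog '0 0 .08 0 0 0 1;0 0 .06 0 0 0 1;0 0 .04 0 0 0 1;0 0 0 0 0 0 1;0 0 0 0 0 0 1'  && python3 -m jog '0 0 .04 0 0 0 1;0 0 0 0 0 0 1;0 0 0 0 0 0 1'
```

```text
time: 21.12
tool_pos: [558.7, -32.5, 266.4]
tcp_rot: [-180.0, -0.0, 170.5]
ft_force: [0.4, -0.3, -0.8]
finger_gap: 53.4
grip_force: 63.3
time: 21.75
tool_pos: [558.9, -32.6, 249.0]
tcp_rot: [-180.0, 0.0, 170.5]
ft_force: [0.2, -0.4, -0.9]
finger_gap: 53.6
grip_force: 63.3
time: 22.12
tool_pos: [558.8, -32.6, 244.9]
tcp_rot: [-180.0, -0.0, 170.5]
ft_force: [0.5, -0.1, -1.5]
finger_gap: 53.5
grip_force: 63.3
```

```bash
python3 -m jog '0 0 .02 0 0 0 1;0 0 0 0 0 0 1;0 0 0 0 0 0 1' && python3 -m jog '0 0 .015 0 0 0 1;0 0 0 0 0 0 1;0 0 0 0 0 0 1' && python3 -m jog '0 0 .01 0 0 0 1;0 0 0 0 0 0 1;0 0 0 0 0 0 1'
```

```text
time: 22.5
tool_pos: [558.8, -32.6, 242.9]
tcp_rot: [180.0, -0.0, 170.5]
ft_force: [0.5, 0.3, -0.7]
finger_gap: 53.4
grip_force: 63.3
time: 22.88
tool_pos: [559.0, -32.6, 242.3]
tcp_rot: [180.0, 0.0, 170.5]
ft_force: [-3.3, 0.8, 7.0]
finger_gap: 53.6
grip_force: 64.0
time: 23.25
tool_pos: [559.0, -32.6, 242.2]
tcp_rot: [-180.0, 0.0, 170.5]
ft_force: [-7.8, 1.5, 14.7]
finger_gap: 53.6
grip_force: 65.0
```

```bash
python3 -m jog '0 0 0 0 0 0 -1;0 0 0 0 0 0 -1;0 0 0 0 0 0 -1;0 0 -.1 0 0 0 -1;0 0 -.4 0 0 0 -1' 60 && python3 -m jog '0 0 -.5 0 0 0 -1;.086 .498 .02 0 0 0 -1;.086 .498 .02 0 0 0 -1;.086 .498 .02 0 0 0 -1;.086 .498 .02 0 0 0 -1' && python3 -m jog '.086 .498 .02 0 0 0 -1;.086 .498 .02 0 0 0 -1;.086 .498 .02 0 0 0 -1;.086 .498 .02 0 0 0 -1;0 0 0 0 0 0 -1' && python3 -m jog '0 0 0 0 0 0 -1;0 0 0 0 0 0 -1;0 0 0 0 0 0 -1';python3 - <<'E'
from h import *
ring();goto(557,371,320,170.5)
E
```

```text
time: 23.88
tool_pos: [557.6, -32.4, 288.5]
tcp_rot: [-180.0, -0.3, 170.5]
ft_force: [-0.4, 0.3, -0.1]
finger_gap: 85.1
grip_force: 0.0
time: 24.5
tool_pos: [557.8, 171.2, 333.3]
tcp_rot: [180.0, 0.1, 170.4]
ft_force: [-0.5, 0.5, -0.2]
finger_gap: 85.2
grip_force: 0.0
time: 25.12
tool_pos: [556.0, 375.2, 324.4]
tcp_rot: [180.0, -0.0, 170.7]
ft_force: [0.7, -0.1, -0.8]
finger_gap: 85.8
grip_force: 0.0
time: 25.5
tool_pos: [557.4, 370.6, 324.8]
tcp_rot: [180.0, 0.0, 170.4]
ft_force: [0.1, -0.3, -0.4]
finger_gap: 85.2
grip_force: 0.0
ring [327.83098592 202.75672215] (array([570.01598017, 371.03433858]), np.float64(0.459312763752325), array([300, 175], dtype=int32), array([355, 230], dtype=int32))
shift [0.004 0.002 0.047] turn [ 0.     0.    -0.002] t 25.55 tcp [557.4 370.8 324.7] [180.    0.  170.4] F [-0.6 -0.3 -0.4] gap 85.2 0.0
```

```bash
python3 -m jog '-.124 .023 .4 0 0 0 -.46;0 0 .5 0 0 0 -.46;0 0 .4 0 0 0 -.46;0 0 .225 0 0 0 -.46;0 0 0 0 0 0 -.46' 60 && python3 -m jog '0 0 0 0 0 0 -.46;0 0 0 0 0 0 1;0 0 0 0 0 0 1;0 0 0 0 0 0 1;0 0 0 0 0 0 1' && python3 -m jog '0 0 0 0 0 0 1;0 0 -.1 0 0 0 1;0 0 -.5 0 0 0 1;0 0 -.6 0 0 0 1;0 0 -.5 0 0 0 1';  python3 - <<'E'
from h import *
goto(559,-32.8,340,170.5)
E
```

```text
time: 26.18
tool_pos: [569.8, 371.6, 171.3]
tcp_rot: [-180.0, -0.0, 170.4]
ft_force: [-0.0, -0.2, -0.1]
finger_gap: 62.5
grip_force: 0.0
time: 26.8
tool_pos: [570.5, 372.3, 174.5]
tcp_rot: [179.9, 0.1, 170.5]
ft_force: [-1.5, -0.5, 6.5]
finger_gap: 52.8
grip_force: 61.5
time: 27.42
tool_pos: [569.7, 372.0, 345.8]
tcp_rot: [179.9, 0.1, 170.5]
ft_force: [0.5, 0.8, -0.4]
finger_gap: 53.0
grip_force: 63.0
shift [-0.566 -4.01   0.052] turn [ 0.002  0.002 -0.001] t 27.43 tcp [569.7 372.  345.8] [1.799e+02 1.000e-01 1.705e+02] F [ 0.5  0.8 -0.4] gap 53.0 63.0
```

```bash
python3 -m jog '-.071 -.501 .005 0 0 0 1;-.071 -.501 .005 0 0 0 1;-.071 -.501 .005 0 0 0 1;-.071 -.501 .005 0 0 0 1;-.071 -.501 .005 0 0 0 1' && python3 -m jog '-.071 -.501 0 0 0 0 1;-.071 -.501 0 0 0 0 1;-.071 -.501 0 0 0 0 1;0 0 0 0 0 0 1;0 0 .2 0 0 0 1' && python3 -m jog '0 0 .2 0 0 0 1;0 0 0 0 0 0 1;0 0 0 0 0 0 1;0 0 0 0 0 0 1'; python3 - <<'E'
from h import *
t=sense();s=snapshot("wrist");a=cv2.cvtColor(s["img"],cv2.COLOR_RGB2HSV)
m=cv2.inRange(a,(100,100,30),(130,255,255));m[:200]=0;m[:,:262]=0;m[:,390:]=0;m[340:]=0
ys,xs=np.nonzero(m);print(xs.min(),xs.max(),ys.min(),ys.max())
R0=R.from_euler("xyz",t["tcp_rot"],degrees=True)
c,e,lo,hi=topcircle(s,m,t["tool_pos"][2]-164);print(R0.inv().apply(np.r_[c-t["tool_pos"][:2],0]).round(2),e)
goto(559,-32.7,295,170.5)
E
```

```text
time: 28.05
tool_pos: [562.8, 117.5, 340.6]
tcp_rot: [180.0, 0.1, 170.5]
ft_force: [0.5, 0.1, -0.4]
finger_gap: 52.6
grip_force: 63.0
time: 28.68
tool_pos: [560.1, -32.7, 321.3]
tcp_rot: [180.0, 0.3, 170.4]
ft_force: [0.6, 0.1, -0.9]
finger_gap: 52.7
grip_force: 63.0
time: 29.18
tool_pos: [559.6, -32.4, 300.1]
tcp_rot: [180.0, 0.1, 170.5]
ft_force: [-0.2, -0.3, 0.1]
finger_gap: 52.7
grip_force: 63.0
272 379 200 315
[ 2.01 -0.28 -0.  ] 0.6900386965726469
shift [ 0.005 -0.003  0.052] turn [-0.     0.001 -0.   ] t 29.23 tcp [559.6 -32.5 300.2] [-1.800e+02  1.000e-01  1.705e+02] F [-0.1 -0.1 -0.3] gap 52.7 63.0
```

```bash
python3 -m jog '0 0 .16 0 0 0 1;0 0 .05 0 0 0 1;0 0 .05 0 0 0 1;0 0 .05 0 0 0 1;0 0 0 0 0 0 1' && python3 -m jog '0 0 .06 0 0 0 1;0 0 .04 0 0 0 1;0 0 0 0 0 0 1;0 0 0 0 0 0 1'  && python3 -m jog '0 0 .03 0 0 0 1;0 0 0 0 0 0 1;0 0 0 0 0 0 1'
```

```text
time: 29.85
tool_pos: [559.0, -32.7, 267.9]
tcp_rot: [-180.0, -0.0, 170.5]
ft_force: [-0.6, 0.1, -0.2]
finger_gap: 52.7
grip_force: 63.0
time: 30.35
tool_pos: [559.2, -32.7, 258.5]
tcp_rot: [180.0, 0.0, 170.5]
ft_force: [-0.6, 0.9, -0.0]
finger_gap: 53.1
grip_force: 63.0
time: 30.72
tool_pos: [559.2, -32.7, 255.4]
tcp_rot: [-180.0, -0.0, 170.5]
ft_force: [0.3, -0.5, -0.1]
finger_gap: 52.9
grip_force: 63.0
```

```bash
python3 -m jog '0 0 .02 0 0 0 1;0 0 0 0 0 0 1;0 0 0 0 0 0 1' && python3 -m jog '0 0 .02 0 0 0 1;0 0 0 0 0 0 1;0 0 0 0 0 0 1' && python3 -m jog '0 0 .01 0 0 0 1;0 0 0 0 0 0 1;0 0 0 0 0 0 1'
```

```text
time: 31.1
tool_pos: [559.2, -32.7, 253.4]
tcp_rot: [-180.0, -0.0, 170.5]
ft_force: [0.9, 0.6, -1.0]
finger_gap: 52.6
grip_force: 63.0
time: 31.48
tool_pos: [559.4, -32.7, 252.4]
tcp_rot: [-180.0, 0.0, 170.5]
ft_force: [-4.1, -0.1, 7.5]
finger_gap: 52.9
grip_force: 64.1
time: 31.85
tool_pos: [559.5, -32.7, 252.4]
tcp_rot: [-180.0, 0.0, 170.5]
ft_force: [-7.9, -0.7, 14.7]
finger_gap: 52.9
grip_force: 65.1
```

```bash
python3 -m jog '0 0 0 0 0 0 -1;0 0 0 0 0 0 -1;0 0 0 0 0 0 -1;0 0 -.1 0 0 0 -1;0 0 -.4 0 0 0 -1' 60 && python3 -m jog '0 0 -.5 0 0 0 -1;0 0 0 0 0 0 -1'; python3 - <<'E'
from h import *
s=snapshot("top");b=cv2.inRange(cv2.cvtColor(s["img"],cv2.COLOR_RGB2HSV),(100,100,40),(130,255,255))
n,l,st,c=cv2.connectedComponentsWithStats(b)
for i in range(1,n):
    if st[i,4]>20: print(c[i].round(),st[i].tolist())
goto(444.5,-190,320,120)
E
```

```text
time: 32.48
tool_pos: [558.0, -32.6, 298.5]
tcp_rot: [-180.0, -0.3, 170.5]
ft_force: [0.0, -0.2, -0.2]
finger_gap: 85.5
grip_force: 0.0
time: 32.72
tool_pos: [560.9, -32.9, 356.8]
tcp_rot: [180.0, 0.6, 170.5]
ft_force: [-0.2, -0.7, 0.2]
finger_gap: 85.4
grip_force: 0.0
[530.  85.] [354, 63, 286, 131, 1184]
[ 60. 114.] [0, 66, 191, 188, 1014]
[563. 135.] [533, 102, 61, 68, 2840]
[337. 207.] [327, 195, 23, 21, 181]
shift [ 0.882 -1.741  0.333] turn [0.003 0.005 0.841] t 32.77 tcp [560.2 -32.9 353.9] [180.    0.3 170.5] F [ 0.1 -0.5 -0.2] gap 85.4 0.0
```

```bash
python3 -m jog '.22 -.435 .06 0 0 0 -1;.22 -.435 .08 0 0 0 -1;.22 -.435 .08 0 0 0 -1;.22 -.435 .08 0 0 0 -1;0 0 0 0 0 .168 -1' && python3 -m jog '0 0 0 0 0 .168 -1;0 0 0 0 0 .168 -1;0 0 0 0 0 .168 -1;0 0 0 0 0 .168 -1;0 0 0 0 0 0 -1' && python3 -m jog '0 0 0 0 0 0 -1;0 0 0 0 0 0 -1;0 0 0 0 0 0 -1'; python3 - <<'E'
from h import *
s=shot("wrist","disc.png",(210,100,440,290),3)
goto(444.5,-190,320,120)
E
```

```text
time: 33.4
tool_pos: [441.2, -191.6, 318.3]
tcp_rot: [-180.0, -0.2, 160.1]
ft_force: [-0.1, 0.2, -0.1]
finger_gap: 85.2
grip_force: 0.0
time: 34.02
tool_pos: [443.2, -189.5, 319.3]
tcp_rot: [-179.9, -0.1, 120.1]
ft_force: [-0.5, 0.8, 0.6]
finger_gap: 85.7
grip_force: 0.0
time: 34.4
tool_pos: [443.6, -189.7, 320.3]
tcp_rot: [-180.0, -0.0, 120.1]
ft_force: [0.1, -0.5, 0.4]
finger_gap: 85.3
grip_force: 0.0
shift [-0.007  0.007  0.004] turn [0.    0.    0.002] t 34.45 tcp [ 443.6 -189.7  320.4] [180.    0.  120.1] F [-0.8  0.6  0.1] gap 85.7 0.0
```

View pics/disc.png

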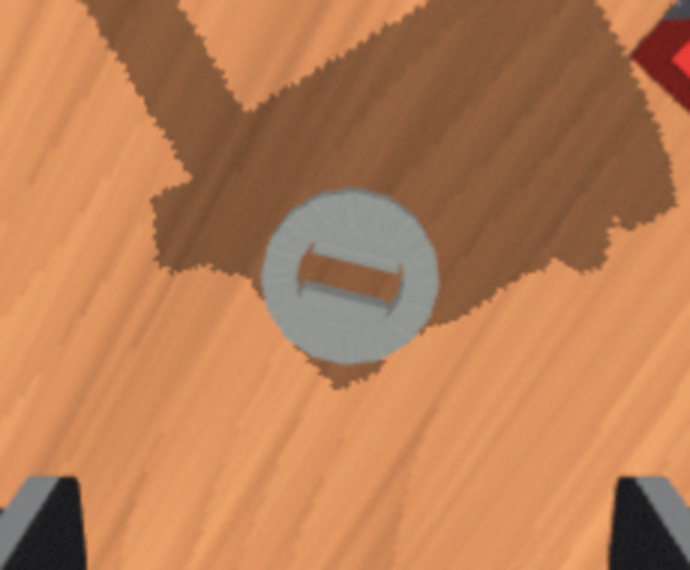

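Disc is centred at crop (350,276), with its slot running from (306,268) to (396,290), so I'll compute its angle.

```bash
python3 - <<'E'
from h import *
s=snapshot("wrist")
f=lambda *p:[[210+(a+.5)/3-.5,100+(b+.5)/3-.5] for a,b in p]
w=px2w(s,f((312,245),(402,266),(300,290),(390,314)),10)
print(w.round(1).tolist(),w.mean(0).round(1))
for a,b in((0,1),(2,3)): d=w[b]-w[a];print(np.degrees(np.arctan2(d[1],d[0])).round(1))
r=cv2.cvtColor(s["img"],cv2.COLOR_RGB2HSV);m=cv2.inRange(r,(0,0,90),(180,50,255));m[:150]=0;m[230:]=0;m[:,:285]=0;m[:,370:]=0
print(topcircle(s,m,10))
E
```

```text
[[428.4, -185.1, 10.0], [456.5, -176.7, 10.0], [432.3, -199.9, 10.0], [461.4, -192.4, 10.0]] [ 444.6 -188.5   10. ]
16.6
14.5
(array([ 444.16423265, -188.54114056]), np.float64(0.30031340252200056), array([297, 163], dtype=int32), array([355, 220], dtype=int32))
```

```bash
python3 -m jog '0 0 0 0 0 .12 -.46;0 0 0 0 0 .12 -.46;.01 .01 .5 0 0 0 -.46;0 0 .5 0 0 0 -.46;0 0 .3 0 0 0 -.46' 60 && python3 -m jog '0 0 .175 0 0 0 -.46;0 0 0 0 0 0 -.46;0 0 0 0 0 0 -.46;0 0 0 0 0 0 -.46' && python3 -m jog '0 0 0 0 0 0 1;0 0 0 0 0 0 1;0 0 0 0 0 0 1;0 0 0 0 0 0 1;0 0 0 0 0 0 1' && python3 -m jog '0 0 -.1 0 0 0 1;0 0 -.5 0 0 0 1;0 0 -.6 0 0 0 1;0 0 -.5 0 0 0 1;0 0 0 0 0 0 1';  python3 - <<'E'
from h import *
goto(559.2,-32.7,340,80.4)
E
```

```text
time: 35.12
tool_pos: [443.3, -187.9, 187.9]
tcp_rot: [-179.9, -0.1, 105.7]
ft_force: [-0.7, -0.2, -0.2]
finger_gap: 62.2
grip_force: 0.0
time: 35.62
tool_pos: [445.1, -189.0, 174.5]
tcp_rot: [179.9, 0.1, 105.7]
ft_force: [1.0, -0.4, 0.4]
finger_gap: 62.5
grip_force: 0.0
time: 36.25
tool_pos: [445.1, -189.0, 174.9]
tcp_rot: [179.9, 0.1, 105.7]
ft_force: [-3.3, 2.1, 12.1]
finger_gap: 53.2
grip_force: 60.6
time: 36.88
tool_pos: [445.7, -189.3, 349.0]
tcp_rot: [179.6, 0.4, 105.7]
ft_force: [-0.1, 0.3, -0.6]
finger_gap: 52.7
grip_force: 63.7
shift [1.202 1.515 0.093] turn [0.008 0.005 0.421] t 36.88 tcp [ 445.7 -189.3  349. ] [179.6   0.4 105.7] F [-0.1  0.3 -0.6] gap 52.7 63.7
```

```bash
python3 -m jog '.3 .379 .02 0 0 0 1;.3 .379 .02 0 0 0 1;.3 .379 .02 0 0 0 1;.3 .379 .02 0 0 0 1;0 0 0 0 0 .14 1' && python3 -m jog '0 0 0 0 0 .14 1;0 0 0 0 0 .141 1;0 0 .2 0 0 0 1;0 0 .2 0 0 0 1;0 0 0 0 0 0 1' && python3 -m jog '0 0 0 0 0 0 1;0 0 0 0 0 0 1;0 0 0 0 0 0 1;0 0 0 0 0 0 1'; python3 - <<'E'
from h import *
s=shot("wrist","dj.png",(210,130,450,350),2.7)
goto(559.2,-32.7,300,80.4)
E
```

```text
time: 37.5
tool_pos: [558.5, -29.1, 333.4]
tcp_rot: [-179.9, -0.1, 97.3]
ft_force: [-0.5, -0.3, -2.1]
finger_gap: 52.7
grip_force: 63.8
time: 38.12
tool_pos: [556.3, -31.9, 291.0]
tcp_rot: [-179.6, 0.0, 80.5]
ft_force: [-0.0, 0.4, -0.5]
finger_gap: 52.7
grip_force: 63.8
time: 38.62
tool_pos: [558.0, -32.1, 295.4]
tcp_rot: [180.0, -0.0, 80.4]
ft_force: [-0.8, -0.0, -1.1]
finger_gap: 53.0
grip_force: 63.8
shift [-0.004  0.013 -0.047] turn [ 0.001 -0.     0.   ] t 38.67 tcp [558.  -32.  295.3] [180.   -0.   80.4] F [-0.2 -0.5 -2.1] gap 53.3 63.8
```

View pics/dj.png

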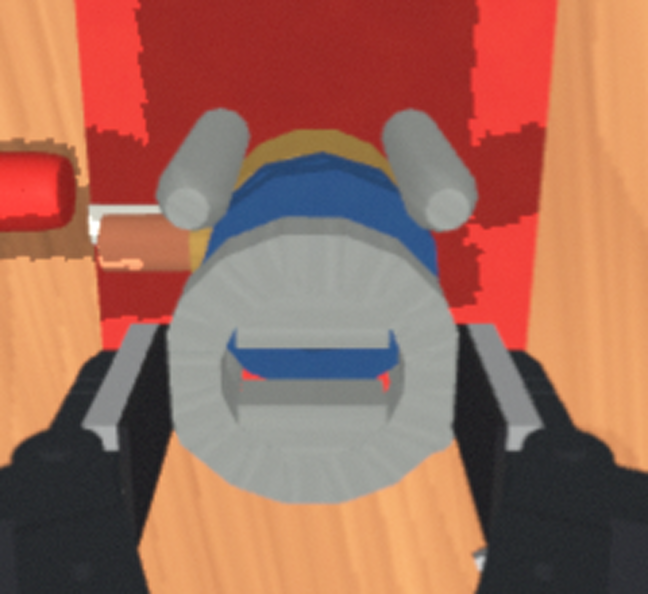

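Slot is level in the picture and lined up with the jig. The disc centre sits at crop x=313.5 and the pin midline at 318, so I'll shift about 1 mm and lower.

```bash
python3 -m jog '-.008 .012 .08 0 0 0 1;0 0 0 0 0 0 1;0 0 .05 0 0 0 1;0 0 .05 0 0 0 1;0 0 0 0 0 0 1' && python3 -m jog '0 0 .05 0 0 0 1;0 0 .04 0 0 0 1;0 0 0 0 0 0 1;0 0 0 0 0 0 1'  && python3 -m jog '0 0 .03 0 0 0 1;0 0 0 0 0 0 1;0 0 0 0 0 0 1'
```

```text
time: 39.3
tool_pos: [558.6, -33.0, 276.1]
tcp_rot: [-179.9, 0.0, 80.4]
ft_force: [-1.0, -0.2, -2.0]
finger_gap: 53.1
grip_force: 63.8
time: 39.8
tool_pos: [558.9, -33.0, 268.0]
tcp_rot: [180.0, -0.0, 80.4]
ft_force: [0.5, 0.5, -1.2]
finger_gap: 52.9
grip_force: 63.8
time: 40.17
tool_pos: [558.9, -33.0, 264.9]
tcp_rot: [-180.0, -0.0, 80.4]
ft_force: [0.3, -0.1, -1.3]
finger_gap: 53.0
grip_force: 63.8
```

```bash
python3 -m jog '0 0 .02 0 0 0 1;0 0 0 0 0 0 1;0 0 0 0 0 0 1' && python3 -m jog '0 0 .02 0 0 0 1;0 0 0 0 0 0 1;0 0 0 0 0 0 1' && python3 -m jog '0 0 .01 0 0 0 1;0 0 0 0 0 0 1;0 0 0 0 0 0 1'
```

```text
time: 40.55
tool_pos: [558.9, -33.0, 262.9]
tcp_rot: [-180.0, 0.0, 80.4]
ft_force: [0.7, 0.6, -1.0]
finger_gap: 53.0
grip_force: 63.8
time: 40.92
tool_pos: [559.0, -33.0, 261.1]
tcp_rot: [180.0, -0.0, 80.4]
ft_force: [-0.4, -0.1, 0.6]
finger_gap: 53.1
grip_force: 64.0
time: 41.3
tool_pos: [559.1, -33.0, 261.0]
tcp_rot: [180.0, 0.0, 80.4]
ft_force: [-4.2, 1.2, 8.8]
finger_gap: 53.0
grip_force: 64.9
```

```bash
python3 -m jog '0 0 0 0 0 0 -1;0 0 0 0 0 0 -1;0 0 0 0 0 0 -1;0 0 -.1 0 0 0 -1;0 0 -.4 0 0 0 -1' 60 && python3 -m jog '0 0 -.5 0 0 0 -1;0 0 -.3 0 0 0 -1;0 0 0 0 0 0 -1;0 0 0 0 0 0 -1;0 0 0 0 0 0 -1'; python3 - <<'E'
from h import *
s=shot("wrist","dseat.png",(225,100,425,280),4)
np.save("ds.npy",s,allow_pickle=True)
goto(640,-223,420,133)
E
```

```text
time: 41.92
tool_pos: [557.7, -32.9, 308.0]
tcp_rot: [-179.7, 0.0, 80.4]
ft_force: [0.9, 0.5, 0.2]
finger_gap: 85.3
grip_force: 0.0
time: 42.55
tool_pos: [558.5, -33.0, 388.2]
tcp_rot: [-179.8, 0.0, 80.4]
ft_force: [-1.1, 0.3, 0.2]
finger_gap: 85.3
grip_force: 0.0
shift [-1.738  1.12  -0.32 ] turn [-0.002 -0.001 -0.877] t 42.6 tcp [558.5 -33.  388.3] [-179.8    0.    80.4] F [ 0.6 -0.5  0.1] gap 85.5 0.0
```

View pics/dseat.png

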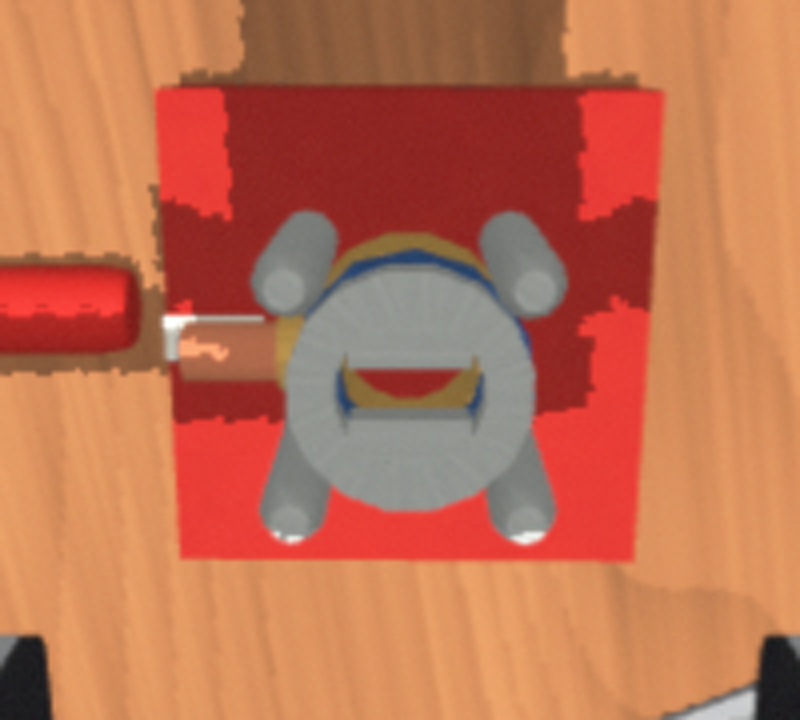

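Disc lies flat between the pins with its slot level at crop (412,393). Now to the T-bolt.

```bash
python3 -m jog '-.4345 .28 -.08 0 0 0 -1;-.4345 .28 -.08 0 0 0 -1;-.4345 .28 -.08 0 0 0 -1;-.4345 .28 -.08 0 0 0 -1;0 0 0 0 0 -.146 -1' && python3 -m jog '0 0 0 0 0 -.146 -1;0 0 0 0 0 -.146 -1;0 0 0 0 0 -.146 -1;0 0 0 0 0 -.146 -1;0 0 0 0 0 -.147 -1' && python3 -m jog '0 0 0 0 0 0 -1;0 0 0 0 0 0 -1;0 0 0 0 0 0 -1'; python3 - <<'E'
from h import *
d=np.load("ds.npy",allow_pickle=True).item()
print("disc slot",px2w(d,[[328,198.3]],96).round(1)); 
a=px2w(d,[[225+343/4,100+368/4],[225+482/4,100+368/4]],96);v=a[1]-a[0];print(np.degrees(np.arctan2(v[1],v[0])),np.hypot(*v[:2]))
s=snapshot("wrist")
m=cv2.inRange(cv2.cvtColor(s["img"],cv2.COLOR_RGB2HSV),(22,150,80),(35,255,255))
n,l,st,c=cv2.connectedComponentsWithStats(m)
for i in range(1,n):
    if st[i,4]>100:
        h=cv2.convexHull(np.argwhere(l==i)[:,::-1].astype(np.int32));r=cv2.minAreaRect(h);b=cv2.boxPoints(r)
        print(st[i].tolist(),c[i].round(1),px2w(s,[c[i]],145).round(1),px2w(s,b,145).round(1).tolist())
cv2.imwrite("pics/bolt.png",s["img"][:,:,::-1])
goto(640,-223,420,133)
E
```

```text
time: 43.22
tool_pos: [640.7, -226.8, 420.0]
tcp_rot: [-179.9, 0.0, 89.1]
ft_force: [0.5, 0.8, -0.1]
finger_gap: 85.3
grip_force: 0.0
time: 43.85
tool_pos: [640.2, -223.0, 420.4]
tcp_rot: [-179.9, -0.1, 133.3]
ft_force: [0.2, -0.6, 0.3]
finger_gap: 85.4
grip_force: 0.0
time: 44.22
tool_pos: [640.3, -223.1, 421.6]
tcp_rot: [-180.0, -0.0, 132.9]
ft_force: [-0.1, -0.7, 0.6]
finger_gap: 85.4
grip_force: 0.0
disc slot [[560.4 -32.9  96. ]]
-9.642538601611687 31.122406471886084
[323, 174, 17, 56, 821] [330.7 201.5] [[ 642.4 -218.5  145. ]] [[620.9, -206.3, 145.0], [629.6, -197.3, 145.0], [665.0, -231.4, 145.0], [655.7, -240.9, 145.0]]
[237, 247, 32, 39, 704] [251.6 265.1] [[ 630.9 -311.8  145. ]] [[618.1, -331.3, 145.0], [625.5, -289.3, 145.0], [643.1, -294.4, 145.0], [636.1, -337.3, 145.0]]
[318, 309, 31, 47, 853] [332.8 333.1] [[ 736.9 -316.4  145. ]] [[709.7, -319.3, 145.0], [712.7, -298.2, 145.0], [766.1, -314.4, 145.0], [763.8, -336.9, 145.0]]
shift [ 0.003 -0.002  0.017] turn [-0.    -0.    -0.001] t 44.27 tcp [ 640.3 -223.1  421.7] [-180.    -0.   132.9] F [-0.6  0.   0.6] gap 85.6 0.0
```

```bash
python3 -m jog '0 0 0 0 0 -.045 -1;-.005 .047 .4 0 0 0 -1;0 0 .4 0 0 0 -1;0 0 .3 0 0 0 -1;0 0 .235 0 0 0 -1' 40 && python3 -m jog '0 0 0 0 0 0 -1;0 0 0 0 0 0 -1;0 0 0 0 0 0 0;0 0 0 0 0 0 0.3;0 0 0 0 0 0 0.5' && python3 -m jog '0 0 0 0 0 0 .8;0 0 0 0 0 0 1;0 0 0 0 0 0 1;0 0 0 0 0 0 1;0 0 0 0 0 0 1' 70
```

```text
time: 44.9
tool_pos: [643.6, -219.9, 286.5]
tcp_rot: [-180.0, -0.1, 135.7]
ft_force: [0.0, 0.4, -0.2]
finger_gap: 85.3
grip_force: 0.0
time: 45.52
tool_pos: [644.1, -220.1, 289.0]
tcp_rot: [180.0, 0.0, 135.7]
ft_force: [0.7, 0.6, -0.4]
finger_gap: 32.1
grip_force: 0.0
time: 46.15
tool_pos: [644.1, -220.1, 288.7]
tcp_rot: [180.0, 0.0, 135.7]
ft_force: [-0.7, -0.0, 3.3]
finger_gap: 12.9
grip_force: 68.7
```

```bash
python3 -m jog '0 0 -.1 0 0 0 1;0 0 -.3 0 0 0 1;0 0 -.4 0 0 0 1;0 0 -.3 0 0 0 1;0 0 -.2 0 0 0 1' && python3 -m jog '0 0 0 0 0 0 1;0 0 0 0 0 0 1;0 0 0 0 0 0 1'; python3 - <<'E'
from h import *
s=shot("wrist","hand.png",(170,100,490,340),2.5)
np.save("hb.npy",s,allow_pickle=True)
goto(559.5,-32.8,418,170.4)
E
```

```text
time: 46.78
tool_pos: [644.1, -220.0, 420.1]
tcp_rot: [180.0, 0.1, 135.7]
ft_force: [-0.8, -0.2, -2.2]
finger_gap: 12.9
grip_force: 68.2
time: 47.15
tool_pos: [643.7, -219.9, 416.0]
tcp_rot: [-179.9, -0.2, 135.7]
ft_force: [-0.0, -0.1, -1.7]
finger_gap: 13.3
grip_force: 68.2
shift [ 1.91   0.752 -0.012] turn [-0.    -0.003 -0.578] t 47.2 tcp [ 643.7 -219.9  416.4] [-179.9   -0.2  135.7] F [-0.4  1.2 -1.5] gap 13.4 68.2
```

View pics/hand.png

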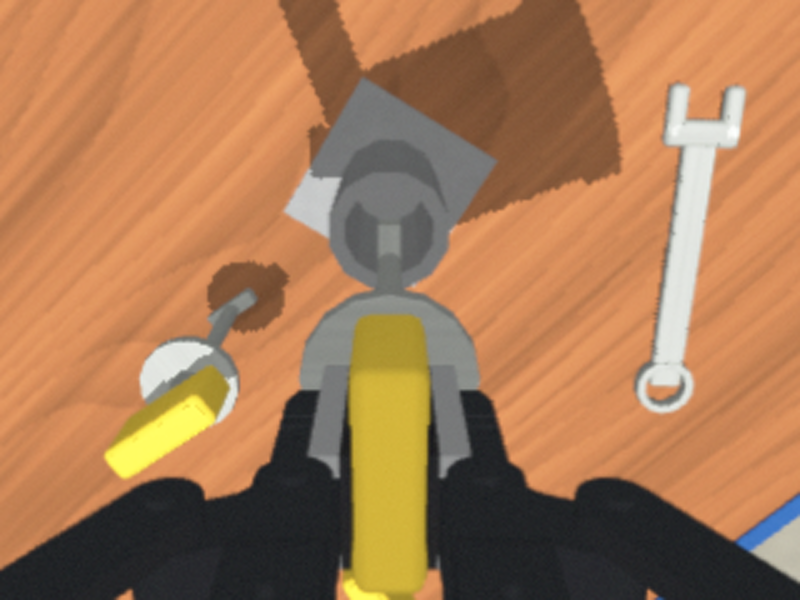

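Bolt is held upright, with its collar edge at crop row 292 and its head at (389,240). I'll work out how far it sits off the tool axis.

```bash
python3 - <<'E'
from h import *
s=np.load("hb.npy",allow_pickle=True).item();t=sense()
R0=R.from_euler("xyz",t["tcp_rot"],degrees=True)
for dx in(-2,0,2):
    Q=lambda x,y,z:((w2px(s,[R0.apply([x+dx,y,193.7-z])+t["tool_pos"]])[0]-[170,100])*2.5).round(0)
    print(dx,"collar bot/top edge",Q(21,0,0),Q(21,0,6),"sides",Q(0,21,6),Q(0,-21,6),"head near top/bot",Q(14,4,-83),Q(14,-4,-83),Q(14,0,-91),"handle near low/top",Q(23,0,20),Q(23,0,50),"far top",Q(-23,0,50))
E
```

```text
-2 collar bot/top edge [388. 288.] [388. 297.] sides [480. 383.] [297. 383.] head near top/bot [400. 225.] [376. 225.] [388. 220.] handle near low/top [388. 311.] [389. 377.] far top [389. 605.]
0 collar bot/top edge [388. 279.] [388. 288.] sides [481. 375.] [297. 375.] head near top/bot [400. 220.] [376. 220.] [388. 214.] handle near low/top [388. 302.] [389. 366.] far top [389. 596.]
2 collar bot/top edge [388. 271.] [388. 279.] sides [481. 367.] [296. 367.] head near top/bot [400. 214.] [376. 214.] [388. 208.] handle near low/top [388. 292.] [389. 355.] far top [389. 587.]
```

```bash
python3 - <<'E'
from h import *
from scipy.optimize import least_squares
s=np.load("hb.npy",allow_pickle=True).item();t=sense()
R0=R.from_euler("xyz",t["tcp_rot"],degrees=True)
def Q(p,x,y,z):
    dx,h,a=p;c,n=np.cos(a),np.sin(a)
    return (w2px(s,[R0.apply([x*c-z*n*1+dx, y, h-(x*n+z*c)])+t["tool_pos"]])[0]-[170,100])*2.5
obs=[((21,0,0),1,292),((0,21,6),0,478),((0,-21,6),0,302),((23,0,20),1,315),((23,0,50),1,372),((-23,0,50),1,592),((14,0,-83),1,222),((14,4,-83),0,401),((14,-4,-83),0,377)]
f=lambda p:[Q(p,*o[0])[o[1]]-o[2] for o in obs]
for g in(f,lambda p:f([p[0],p[1],0])):
    r=least_squares(g,[0,195,0]);print(r.x.round(3),np.round(r.fun,1))
E
```

```text
[-4.45600e+00  2.00301e+02  1.00000e-02] [-3.5 -1.4 -1.5 -3.1  4.1 -0.7  3.3 -1.2 -0.4]
[ -4.414 199.704   0.   ] [-3.2 -1.1 -1.8 -3.5  2.2  0.   5.8 -1.1 -0.4]
```

```bash
python3 - <<'E'
from h import *
goto(556.9,-32.2,416,170.4)
E
python3 -m jog '.48 .19 -.01 0 0 0 1;.48 .19 0 0 0 0 1;.48 .19 0 0 0 0 1;.48 .19 0 0 0 0 1;0 0 0 0 0 -.145 1' && python3 -m jog '0 0 0 0 0 -.145 1;0 0 0 0 0 -.145 1;0 0 0 0 0 -.143 1;0 0 0 0 0 0 1;0 0 0 0 0 0 1'&& python3 -m jog '0 0 0 0 0 0 1;0 0 0 0 0 0 1;0 0 0 0 0 0 1'; python3 - <<'E'
from h import *
goto(556.9,-32.2,405,170.4)
E
```

```text
shift [1.933 0.738 0.008] turn [-0.    -0.003 -0.578] t 47.2 tcp [ 643.7 -219.9  416.4] [-179.9   -0.2  135.7] F [-0.4  1.2 -1.5] gap 13.4 68.2
time: 47.82
tool_pos: [558.3, -28.4, 418.8]
tcp_rot: [180.0, -0.1, 144.8]
ft_force: [0.8, -0.3, -2.1]
finger_gap: 12.7
grip_force: 68.6
time: 48.45
tool_pos: [559.5, -31.6, 419.0]
tcp_rot: [-180.0, -0.0, 170.2]
ft_force: [0.1, -0.5, -2.8]
finger_gap: 12.9
grip_force: 68.6
time: 48.82
tool_pos: [559.6, -31.6, 419.4]
tcp_rot: [180.0, 0.0, 170.4]
ft_force: [0.6, -0.9, -2.3]
finger_gap: 12.7
grip_force: 68.6
shift [ 0.026 -0.011  0.144] turn [ 0.  0. -0.] t 48.83 tcp [559.6 -31.6 419.4] [180.    0.  170.4] F [ 0.6 -0.9 -2.3] gap 12.7 68.6
```

```bash
python3 -m jog '.026 -.011 .14 0 0 0 1;0 0 .08 0 0 0 1;0 0 0 0 0 0 1;0 0 0 0 0 0 1' && python3 -m jog '0 0 .04 0 0 0 1;0 0 0 0 0 0 1;0 0 0 0 0 0 1' && python3 -m jog '0 0 .04 0 0 0 1;0 0 0 0 0 0 1;0 0 0 0 0 0 1' && python3 -m jog '0 0 .03 0 0 0 1;0 0 0 0 0 0 1;0 0 0 0 0 0 1'
```

```text
time: 49.32
tool_pos: [556.9, -32.3, 397.4]
tcp_rot: [-180.0, -0.0, 170.4]
ft_force: [0.5, -0.8, -2.1]
finger_gap: 13.0
grip_force: 68.6
time: 49.7
tool_pos: [556.9, -32.2, 393.5]
tcp_rot: [-180.0, 0.0, 170.4]
ft_force: [-0.5, -0.1, -2.5]
finger_gap: 13.2
grip_force: 68.6
time: 50.08
tool_pos: [556.8, -32.2, 389.3]
tcp_rot: [-180.0, -0.0, 170.4]
ft_force: [-1.0, -0.3, -2.2]
finger_gap: 12.9
grip_force: 68.6
time: 50.45
tool_pos: [556.8, -32.3, 386.4]
tcp_rot: [-180.0, -0.0, 170.4]
ft_force: [0.3, 0.1, -2.7]
finger_gap: 12.6
grip_force: 68.6
```

```bash
python3 -m jog '0 0 .02 0 0 0 1;0 0 0 0 0 0 1;0 0 0 0 0 0 1' && python3 -m jog '0 0 .02 0 0 0 1;0 0 0 0 0 0 1;0 0 0 0 0 0 1' && python3 -m jog '0 0 .02 0 0 0 1;0 0 0 0 0 0 1;0 0 0 0 0 0 1'&& python3 -m jog '0 0 .02 0 0 0 1;0 0 0 0 0 0 1;0 0 0 0 0 0 1'
```

```text
time: 50.82
tool_pos: [556.8, -32.2, 384.4]
tcp_rot: [180.0, -0.0, 170.4]
ft_force: [0.3, -0.4, -2.6]
finger_gap: 12.7
grip_force: 68.6
time: 51.2
tool_pos: [556.8, -32.2, 382.4]
tcp_rot: [-180.0, -0.0, 170.4]
ft_force: [-0.3, 0.2, -2.8]
finger_gap: 12.6
grip_force: 68.6
time: 51.58
tool_pos: [556.8, -32.2, 380.4]
tcp_rot: [180.0, -0.0, 170.4]
ft_force: [0.1, -0.7, -2.9]
finger_gap: 12.8
grip_force: 68.6
time: 51.95
tool_pos: [556.8, -32.3, 378.4]
tcp_rot: [-180.0, -0.0, 170.4]
ft_force: [-0.1, -0.2, -2.0]
finger_gap: 13.1
grip_force: 68.6
```

```bash
python3 -m jog '0 0 .06 0 0 0 1;0 0 .06 0 0 0 1;0 0 0 0 0 0 1' && python3 -m jog '0 0 .1 0 0 0 1;0 0 .1 0 0 0 1;0 0 .06 0 0 0 1;0 0 0 0 0 0 1;0 0 0 0 0 0 1' && python3 -m jog '0 0 .04 0 0 0 1;0 0 0 0 0 0 1;0 0 0 0 0 0 1' && python3 -m jog '0 0 .04 0 0 0 1;0 0 0 0 0 0 1;0 0 0 0 0 0 1'
```

```text
time: 52.32
tool_pos: [556.6, -32.2, 365.3]
tcp_rot: [180.0, -0.1, 170.4]
ft_force: [-0.7, -0.4, -2.3]
finger_gap: 13.3
grip_force: 68.6
time: 52.95
tool_pos: [556.9, -32.3, 340.6]
tcp_rot: [-180.0, 0.0, 170.4]
ft_force: [-0.3, 0.5, -0.9]
finger_gap: 12.6
grip_force: 68.6
time: 53.32
tool_pos: [556.8, -32.2, 336.4]
tcp_rot: [180.0, 0.0, 170.4]
ft_force: [0.9, -0.4, -2.4]
finger_gap: 13.0
grip_force: 68.6
time: 53.7
tool_pos: [556.8, -32.3, 332.3]
tcp_rot: [-180.0, -0.0, 170.4]
ft_force: [0.8, 0.3, -2.3]
finger_gap: 12.7
grip_force: 68.6
```

```bash
python3 -m jog '0 0 .04 0 0 0 1;0 0 0 0 0 0 1;0 0 .04 0 0 0 1;0 0 0 0 0 0 1;0 0 0 0 0 0 1' && python3 -m jog '0 0 .05 0 0 0 1;0 0 .05 0 0 0 1;0 0 .05 0 0 0 1;0 0 0 0 0 0 1;0 0 0 0 0 0 1' && python3 -m jog '0 0 .04 0 0 0 1;0 0 0 0 0 0 1;0 0 .03 0 0 0 1;0 0 0 0 0 0 1;0 0 0 0 0 0 1' && python3 -m jog '0 0 .02 0 0 0 1;0 0 0 0 0 0 1;0 0 0 0 0 0 1'
```

```text
time: 54.32
tool_pos: [556.8, -32.3, 324.3]
tcp_rot: [180.0, -0.0, 170.4]
ft_force: [-1.2, 0.3, -2.6]
finger_gap: 12.8
grip_force: 68.6
time: 54.95
tool_pos: [556.9, -32.2, 309.4]
tcp_rot: [-180.0, -0.0, 170.4]
ft_force: [0.2, 0.2, -1.9]
finger_gap: 12.7
grip_force: 68.6
time: 55.58
tool_pos: [556.9, -32.3, 302.4]
tcp_rot: [180.0, 0.0, 170.4]
ft_force: [0.3, 0.5, -2.7]
finger_gap: 13.5
grip_force: 68.6
time: 55.95
tool_pos: [556.9, -32.3, 300.4]
tcp_rot: [180.0, 0.0, 170.4]
ft_force: [-0.2, 0.0, -2.9]
finger_gap: 12.6
grip_force: 68.6
```

```bash
python3 -m jog '0 0 .02 0 0 0 1;0 0 0 0 0 0 1;0 0 0 0 0 0 1' && python3 -m jog '0 0 .02 0 0 0 1;0 0 0 0 0 0 1;0 0 0 0 0 0 1' && python3 -m jog '0 0 .015 0 0 0 1;0 0 0 0 0 0 1;0 0 0 0 0 0 1' && python3 -m jog '0 0 .015 0 0 0 1;0 0 0 0 0 0 1;0 0 0 0 0 0 1'
```

```text
time: 56.32
tool_pos: [556.8, -32.3, 298.4]
tcp_rot: [-180.0, -0.0, 170.4]
ft_force: [-0.3, -0.6, -1.7]
finger_gap: 13.1
grip_force: 68.6
time: 56.7
tool_pos: [556.8, -32.2, 296.3]
tcp_rot: [180.0, -0.0, 170.4]
ft_force: [0.1, 0.2, -3.1]
finger_gap: 12.9
grip_force: 68.6
time: 57.08
tool_pos: [556.8, -32.2, 294.9]
tcp_rot: [-180.0, -0.0, 170.4]
ft_force: [0.1, 0.1, -2.0]
finger_gap: 12.9
grip_force: 68.6
time: 57.45
tool_pos: [556.8, -32.2, 293.4]
tcp_rot: [-180.0, -0.0, 170.4]
ft_force: [0.3, 0.5, -2.2]
finger_gap: 12.8
grip_force: 68.6
```

```bash
python3 -m jog '0 0 .015 0 0 0 1;0 0 0 0 0 0 1;0 0 0 0 0 0 1' && python3 -m jog '0 0 .01 0 0 0 1;0 0 0 0 0 0 1;0 0 0 0 0 0 1' && python3 -m jog '0 0 .01 0 0 0 1;0 0 0 0 0 0 1;0 0 0 0 0 0 1' && python3 -m jog '0 0 .01 0 0 0 1;0 0 0 0 0 0 1;0 0 0 0 0 0 1'
```

```text
time: 57.82
tool_pos: [556.8, -32.2, 291.8]
tcp_rot: [-180.0, -0.0, 170.4]
ft_force: [0.4, -0.8, -2.3]
finger_gap: 12.7
grip_force: 68.6
time: 58.2
tool_pos: [556.8, -32.2, 290.9]
tcp_rot: [180.0, -0.0, 170.4]
ft_force: [0.9, -0.3, -2.1]
finger_gap: 13.0
grip_force: 68.6
time: 58.58
tool_pos: [556.8, -32.2, 289.9]
tcp_rot: [180.0, -0.0, 170.4]
ft_force: [-0.4, 0.2, -2.7]
finger_gap: 12.7
grip_force: 68.6
time: 58.95
tool_pos: [557.0, -32.3, 289.7]
tcp_rot: [-180.0, 0.0, 170.4]
ft_force: [-3.8, 0.1, 6.2]
finger_gap: 13.0
grip_force: 69.6
```

```bash
python3 -m jog '0 0 -.03 0 0 0 1;-.02 .005 0 0 0 0 1;0 0 0 0 0 .15 1;0 0 0 0 0 .15 1;0 0 0 0 0 .15 1' && python3 -m jog '0 0 0 0 0 .15 1;0 0 0 0 0 .15 1;0 0 0 0 0 .15 1;0 0 0 0 0 .15 1;0 0 0 0 0 .15 1' && python3 -m jog '0 0 0 0 0 .15 1;0 0 0 0 0 .15 1;0 0 0 0 0 0 1;0 0 0 0 0 0 1'; python3 - <<'E'
from h import *
goto(559.4,-31.6,290.5,80.4)
E
```

```text
time: 59.58
tool_pos: [559.0, -32.1, 291.5]
tcp_rot: [-180.0, -0.0, 143.1]
ft_force: [-0.0, -0.7, -2.5]
finger_gap: 12.7
grip_force: 68.6
time: 60.2
tool_pos: [559.0, -32.0, 291.6]
tcp_rot: [180.0, -0.0, 98.1]
ft_force: [0.9, 0.3, -1.7]
finger_gap: 13.0
grip_force: 68.5
time: 60.7
tool_pos: [558.9, -32.0, 291.7]
tcp_rot: [-180.0, -0.0, 80.6]
ft_force: [0.1, -0.1, -2.6]
finger_gap: 13.1
grip_force: 68.5
shift [0.005 0.004 0.012] turn [-0.    -0.     0.003] t 60.7 tcp [558.9 -32.  291.7] [-180.    -0.    80.6] F [ 0.1 -0.1 -2.6] gap 13.1 68.5
```

Turned. I'll lower onto the disc, release slowly and retreat upward.

```bash
python3 -m jog '.005 .003 .015 0 0 0 1;0 0 .007 0 0 0 1;0 0 0 0 0 0 1;0 0 0 0 0 0 1' && python3 -m jog '0 0 0 0 0 0 .4;0 0 0 0 0 0 0;0 0 0 0 0 0 -.5;0 0 0 0 0 0 -1;0 0 0 0 0 0 -1' && python3 -m jog '0 0 -.1 0 0 0 -1;0 0 -.3 0 0 0 -1;0 0 -.5 0 0 0 -1;0 0 -.5 0 0 0 -1;0 0 0 0 0 0 -1' && python3 -m jog '0 0 0 0 0 0 -1;0 0 0 0 0 0 -1;0 0 0 0 0 0 -1'; python3 - <<'E'
from h import *
s=snapshot("wrist");t=sense()
np.save("fin.npy",s,allow_pickle=True)
m=cv2.inRange(cv2.cvtColor(s["img"],cv2.COLOR_RGB2HSV),(22,150,80),(35,255,255))
n,l,st,c=cv2.connectedComponentsWithStats(m)
for i in range(1,n):
    if st[i,4]>100 and 280<c[i][0]<370:
        b=cv2.boxPoints(cv2.minAreaRect(np.argwhere(l==i)[:,::-1].astype(np.int32)))
        w=px2w(s,b,146);print(st[i].tolist(),c[i].round(1),w.round(1).tolist())
# predicted handle outline if seated crosswise at seat
J=R.from_euler("z",80.4,degrees=True)
P=[J.apply([x,y,z])+[559.2,-32.6,96] for x in(-23,23) for y in(-7,7) for z in(20,50)]
print(w2px(s,P).min(0),w2px(s,P).max(0))
v=snapshot("side");m=cv2.inRange(cv2.cvtColor(v["img"],cv2.COLOR_RGB2HSV),(22,150,80),(35,255,255))
n,l,st,c=cv2.connectedComponentsWithStats(m)
print([(st[i].tolist(),c[i].round(1).tolist()) for i in range(1,n) if st[i,4]>30],w2px(v,P).min(0),w2px(v,P).max(0))
goto(559,-32,450,80.4)
E
```

```text
time: 61.2
tool_pos: [559.3, -31.7, 289.7]
tcp_rot: [180.0, 0.0, 80.4]
ft_force: [-0.1, 0.2, -1.5]
finger_gap: 12.8
grip_force: 68.9
time: 61.82
tool_pos: [559.3, -31.7, 289.7]
tcp_rot: [180.0, -0.0, 80.4]
ft_force: [1.3, 1.0, 0.7]
finger_gap: 85.3
grip_force: 0.0
time: 62.45
tool_pos: [560.3, -31.8, 436.5]
tcp_rot: [179.4, -0.0, 80.4]
ft_force: [0.1, -0.1, 0.3]
finger_gap: 85.2
grip_force: 0.0
time: 62.82
tool_pos: [559.0, -31.6, 428.2]
tcp_rot: [-179.9, 0.0, 80.4]
ft_force: [0.6, -0.4, -0.1]
finger_gap: 85.4
grip_force: 0.0
[319, 172, 15, 55, 781] [326.2 198.8] [[557.8, -4.6, 146.0], [569.4, -6.6, 146.0], [561.6, -54.8, 146.0], [549.3, -52.7, 146.0]]
[317.94712389 170.32525179] [334.44659273 227.56327286]
[([322, 201, 6, 21, 109], [324.2, 211.5]), ([428, 302, 25, 12, 248], [439.7, 307.6]), ([382, 306, 10, 26, 188], [386.6, 318.3])] [320.94669884 199.44277234] [327.24088512 222.05728782]
shift [-0.004 -0.001 -0.213] turn [-0.002  0.    -0.   ] t 62.92 tcp [559.1 -31.6 428.7] [-179.9    0.    80.4] F [-0.4  0.9 -0.2] gap 85.2 0.0
```

```bash
python3 -m jog '0 0 0 0 0 0 -1;0 0 0 0 0 0 -1;0 0 0 0 0 0 -1'; python3 -c "
from bench import *
print(hand_in())"
```

```text
time: 63.3
tool_pos: [559.3, -31.6, 429.7]
tcp_rot: [180.0, -0.0, 80.4]
ft_force: [-0.1, -1.1, -0.1]
finger_gap: 85.1
grip_force: 0.0
the job is handed in; nothing more can be done
None
```

The valve is assembled in the jig: body, both blue rings (the only two on the bench) and disc are stacked between the pins, and the T-bolt is turned a quarter turn and released. I handed the job in at about 63 s with the handle where it should be in two camera views; `hand_in()` returned no verdict.

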